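# Open the socket pot and nest the tapered sleeves in it

### The job

Turn the bayonet cover on the round pot until its lugs reach the slots, lift it free and lay it flat and square in its shaped pocket in the tray. Then stand every tapered sleeve on the bench, one after another, in the pot's tapered socket, each nested upright in the one before, loosely, by its own weight: never press them in, for the spring-mounted socket must not be pushed down near its stop or they wedge. Leave the dish, the screwdriver and the spare plate where they are.

Things in the scene. Friction and masses are not known exactly. Their poses are not given: they have to be found in the camera images.
- pot: Round aluminium pot fixed to the bench, 132 mm across (148 at its foot), deck 50 mm above the bench, origin on its axis at bench level, z up. A steel keeper rim overhangs the deck's edge from radius 45.5 mm outward (9 to 14 mm above the deck). It is open at two slots 33 mm wide at the inner edge, centred on the pot's own +x and -x. The tapered socket is in the middle of the deck.
- pot_deck (a point): Centre of the pot's deck, 50 mm above the bench; x axis through the slots. The cover's underside rests here at the start, its lugs under the keeper rim.
- socket_mouth (a point): Centre of the mouth of the brass tapered socket in the pot, 1 mm below the deck when nothing is in it; it sinks with the socket. Bore: 45.6 mm diameter at the mouth, narrowing by 0.4 mm per mm of depth, 35 mm deep. A sleeve resting loosely in it has its foot 11 to 17 mm below this point.
- socket (a joint): How far the spring-mounted socket is pressed down, in m: 0 free, 0.010 on its stop. Spring 2000 N/m: each sleeve resting in it adds about 0.5 mm by its weight; 0.008 (about 16 N in all) counts as wedged.
- cover: Loose steel bayonet cover, 0.25 kg: disc 80 mm across, 8 mm thick, two lugs 20 mm wide reaching 54 mm from the centre along its +x and -x. Black bar handle on top: 60 mm along x, 14 mm along y, 7 to 37 mm above the underside. Origin: centre of the underside. Turn it 0.65 to 1.25 rad counter-clockwise seen from above, until its x is within 0.1 rad of the pot's, and lift. Sideways play 2.5 mm.
- tray: Orange-brown laminate tray fixed to the bench, 150 mm (x) by 120 mm (y) by 20 mm high, with a pocket in the cover's shape: 84 mm square, 8 mm deep, with a notch 24 mm wide on the +x and on the -x side, to 57 mm from the centre, for the lugs. Origin at the centre of the underside, z up.
- pocket_floor (a point): Centre of the pocket's floor in the tray, 12 mm above the bench. The cover's origin comes here when it is seated, its x axis along the tray's x axis, either way round.
- sleeve1: Off-white plastic tapered sleeve with a weighted foot, one of 4 to 6 alike (None if absent), 0.1 kg, 50 mm high, narrow end down: 40 mm across at the foot, widening 0.4 mm per mm. Straight collar 64 mm across, 36 to 50 mm above the foot: grip there. Hollow above a solid foot 20 mm thick. Origin: centre of the foot's underside. Nested loosely, its foot is 19 to 25 mm above that of the sleeve below.
- sleeve2: Off-white plastic tapered sleeve with a weighted foot, one of 4 to 6 alike (None if absent), 0.1 kg, 50 mm high, narrow end down: 40 mm across at the foot, widening 0.4 mm per mm. Straight collar 64 mm across, 36 to 50 mm above the foot: grip there. Hollow above a solid foot 20 mm thick. Origin: centre of the foot's underside. Nested loosely, its foot is 19 to 25 mm above that of the sleeve below.
- sleeve3: Off-white plastic tapered sleeve with a weighted foot, one of 4 to 6 alike (None if absent), 0.1 kg, 50 mm high, narrow end down: 40 mm across at the foot, widening 0.4 mm per mm. Straight collar 64 mm across, 36 to 50 mm above the foot: grip there. Hollow above a solid foot 20 mm thick. Origin: centre of the foot's underside. Nested loosely, its foot is 19 to 25 mm above that of the sleeve below.
- sleeve4: Off-white plastic tapered sleeve with a weighted foot, one of 4 to 6 alike (None if absent), 0.1 kg, 50 mm high, narrow end down: 40 mm across at the foot, widening 0.4 mm per mm. Straight collar 64 mm across, 36 to 50 mm above the foot: grip there. Hollow above a solid foot 20 mm thick. Origin: centre of the foot's underside. Nested loosely, its foot is 19 to 25 mm above that of the sleeve below.
- sleeve5: Off-white plastic tapered sleeve with a weighted foot, one of 4 to 6 alike (None if absent), 0.1 kg, 50 mm high, narrow end down: 40 mm across at the foot, widening 0.4 mm per mm. Straight collar 64 mm across, 36 to 50 mm above the foot: grip there. Hollow above a solid foot 20 mm thick. Origin: centre of the foot's underside. Nested loosely, its foot is 19 to 25 mm above that of the sleeve below.
- sleeve6: Off-white plastic tapered sleeve with a weighted foot, one of 4 to 6 alike (None if absent), 0.1 kg, 50 mm high, narrow end down: 40 mm across at the foot, widening 0.4 mm per mm. Straight collar 64 mm across, 36 to 50 mm above the foot: grip there. Hollow above a solid foot 20 mm thick. Origin: centre of the foot's underside. Nested loosely, its foot is 19 to 25 mm above that of the sleeve below.
- dish: Clear shallow dish, 70 mm in diameter, on the bench; bystander. Origin at the centre of its underside.
- driver: Screwdriver lying on the bench; bystander. Origin at the middle of its underside.
- spare_plate: Spare orange-brown plate, 130 x 160 x 18 mm, flat on the bench; bystander. Origin at the centre of its underside.
Not all that is in view belongs to the job. What is shaped like the sleeve3 but black or purple is not meant.

How it is judged:
On the way, in this order (a step that is already met when the one before it is completed fails the run):
1. the cover is lifted free of the pot (z of cover in the frame of socket_mouth above 0.03 m), for 0.1 s.
2. the cover lies flat and square in the tray's pocket (horizontal distance between cover and pocket_floor below 0.004 m and z of cover in the frame of pocket_floor below 0.003 m and angle between cover's own z axis and vertical below 0.05 rad and angle between the x axis of cover and the x axis of tray, either way round below 0.08 rad and linear speed of cover below 0.02 m/s), for 0.2 s.
At the end, for the whole second after the job is handed in: The cover lies in the tray's pocket (within 4 mm of its centre, within 3 mm of the floor, tilt under 0.05 rad, within 0.08 rad of square), and every sleeve present stands nested in the pot's socket: within 6 mm of its axis, tilt under 0.09 rad, its foot no more than 116 mm above the mouth, at rest (all of step 2 and horizontal distance between each of sleeve1, sleeve2, sleeve3, sleeve4, sleeve5, sleeve6 and socket_mouth below 0.006 m and angle between each of sleeve1, sleeve2, sleeve3, sleeve4, sleeve5, sleeve6's own z axis and vertical below 0.09 rad and z of each of sleeve1, sleeve2, sleeve3, sleeve4, sleeve5, sleeve6 in the frame of socket_mouth below 0.116 m and linear speed of each of sleeve1, sleeve2, sleeve3, sleeve4, sleeve5, sleeve6 below 0.02 m/s); the robot touches nothing.
It fails at once if the sleeves are pressed in: the floating socket is pushed down more than 8 mm (value of joint socket above 0.008 m).
It fails at once if a bystander is moved more than 30 mm (distance of any of dish, driver, spare_plate from where it was at the start of the episode above 0.03 m).
Of sleeve1, sleeve2, sleeve3, sleeve4, sleeve5, sleeve6 only 4 to 6 are there at a start; the rules pass over those that are not, and their reading is None.
At some moment in a run one of sleeve1, sleeve2, sleeve3, sleeve4, sleeve5, sleeve6 may be knocked a few centimetres aside while the robot is not near it.
It also fails if it takes over 210 s, if anything falls off the work surface, if the arm or the gripper's body presses on something with over 40 N, if the wrist force passes 120 N, or if a joint passes its speed limit or range.

### The arm

A 7-joint arm with a two-finger parallel gripper is mounted at the origin on the work surface. World frame = base frame: x ahead of the robot, y to its left, z up, the work surface at z = 0. Lengths are in m, angles in rad, forces in N, time in s.
With the tool pointing down it reaches from about 0.4 to 0.875 m from the base axis. Payload 6.5 kg.
Tool frame: the origin (TCP) lies midway between the tips of the shut fingers; the grasp point (between the pads) lies 19 mm behind it (manip.grip_point_offset is the distance from the TCP to the grasp point, in m); z points along the fingers, y is the line along which they close (so a half turn about z gives the same grasp; the last joint's range is limited). The gripper opens to 85 mm and grips with 20 to 120 N. Pads are 22 mm wide; open, the fingers measure 114 mm over their backs; the gripper's body (76 mm by 85 mm) begins 54 mm behind the grasp point. The pads swing forward as they close: fully open they stand 13 mm farther back than shut.
Start: joints at [1.192, 0.536, -0.004, 1.538, 0.003, 1.067, -0.071], TCP at [0.2, -0.618, 0.231] pointing down, gripper open.
Joint ranges: [-2.7, 2.7], [-0.37, 2.16], [-1.27, 1.26], [0.24, 2.4], [-1.31, 4.45], [0.19, 1.91], [-2.76, 2.76]. Speed limits (rad/s): [2.39, 2.39, 3.14, 3.14, 3.14, 3.14, 3.14].

### API

Orientations are given as a rotation vector (axis times angle).
In Python, from plant import manip, vision, workorder gives the robot as it stands. The module is installed in compiled form; this text tells all that it offers.
- The arm moves only by the tool move_arm, never from a script. Its argument "commands" is a list of rows, each an object with "grip": the finger opening in mm, from 0 to 85.4; "xyz": the shift along the world's x, y, z normalised to -1 to 1, where 1 is 250 mm, a list of three; "twist": the turn about the world's z normalised to -1 to 1, where 1 is 90 degrees. A call has 1 to 12 rows; each row is the pose to reach, as a shift and turn from the pose commanded when the call began; what a row does not reach only later rows make up. A row lasts 1/10 s, in which the tool goes at most 50 mm and 8.59 degrees, less where a joint would pass 70% of its speed; a pose out of reach is approached as far as the arm can. A call with a number of a shift or a turn outside -1 to 1 is refused whole. A call with a gripper value outside its range is refused whole. The fingers move at their own pace and stop on an object; "newtons" is the grip in N (left out, the last holds). Time passes only in rows, so rows that repeat a pose let the fingers close. It gives the time, the measured TCP pose, the force, the opening and the grip force at its end, in the units of the state.
- manip.read_state(): the state, without advancing time (a new reading comes with each control period).
- vision.capture(name): name is "scene" or "top" or "wrist"; returns a dict with "image" (384x512x3 uint8, red, green, blue), "z_map" (384x512 float32, m along the optical axis (not along the pixel's ray), 0 where there is no reading), "mtx" (3x3 intrinsics, pixels), "eye" and "orientation" of the camera in the world. Camera axes: x right, y down, z forward; pixel columns grow to the right and rows downward; lengths in m; the calibration is good to about 2 mm. A picture is of the moment at which its call begins.
- workorder.close_job(): hands the job in; it is judged then, once.
The state is a dict: "time": time; "joints": joint angles; "joint_vel": joint speeds; "joint_torque": joint torques, N m; "tcp_pos": TCP position; "orientation": TCP orientation; "contact_force": force on the tool from outside, world axes, zero at the start; "ft_torque": the same for the moment, N m; "opening": finger opening in m; "grasp_force": force on a finger pad.
Only numpy, scipy, OpenCV 4.12 (cv2) and the standard library are available. Lean on these libraries where they do the work, as an engineer would, in place of code of your own. Each camera call takes 0.05 s, during which the arm holds its last target. There are 200 camera calls.

## Working session

There is one attempt and no reset: what is moved stays moved. The work goes in short steps, Python scripts to look and compute and a tool call to move; the robot and the scene stay as the last step left them, time stands still between calls to the robot, and variables do not carry over. Pictures are saved under pics/ and viewed, at most 14 in all, crops included, and the job is handed in when it is done.

Besides the shell and the picture viewer there is one more tool, called after ">>>" as a command line: name --argument value ..., lists and objects as JSON in quotes. move_arm: Moves the arm, as the interface text tells. Its arguments: {"type":"object","properties":{"commands":{"type":"array"},"newtons":{"type":"number"}},"required":["commands"]}

```bash
mkdir -p pics
cat > h.py <<'E'
import numpy as np, cv2
from scipy.spatial.transform import Rotation as R
from plant import manip, vision, workorder
def cap(n):
    d=vision.capture(n); o=np.array(d["orientation"],float)
    d["R"]=o if o.shape==(3,3) else R.from_rotvec(o).as_matrix()
    z=d["z_map"]; K=d["mtx"]; v,u=np.mgrid[0:z.shape[0],0:z.shape[1]]
    p=np.stack([(u-K[0,2])/K[0,0]*z,(v-K[1,2])/K[1,1]*z,z],-1)
    d["P"]=p@d["R"].T+np.array(d["eye"]); d["P"][z==0]=np.nan
    return d
def save(d,f): cv2.imwrite("pics/"+f,d["image"][:,:,::-1])
E
python3 - <<'E'
from h import *
s=manip.read_state(); print(s)
T=cap("top");S=cap("scene")
print(T["eye"],T["orientation"],T["mtx"],S["eye"],S["orientation"])
save(T,"top0.png");save(S,"scene0.png")
np.savez("t0.npz",P=T["P"],im=T["image"])
E
```

```text
{'time': 0.0, 'joints': array([ 1.19181319,  0.53718873, -0.00444416,  1.53889681,  0.00262536,
        1.06728406, -0.07121507]), 'joint_vel': array([-5.41384662e-04, -4.14150155e-04,  6.47439519e-05, -6.88682714e-04,
        9.16817161e-04, -1.57234073e-03,  9.68312308e-05]), 'joint_torque': array([-7.52055566e-04, -5.83408070e+01,  1.04830630e+00, -2.59106022e+01,
        1.22477810e-02,  9.66443738e-03,  5.23171377e-05]), 'tcp_pos': array([ 0.19979003, -0.6178575 ,  0.23038918]), 'orientation': array([-3.10153443e+00, -4.89164957e-01,  6.62893820e-04]), 'contact_force': array([-0.62935621, -0.68296672,  0.52646137]), 'ft_torque': array([0.03208092, 0.04590473, 0.01425619]), 'grasp_force': 0.0, 'opening': 0.08514242479043786}
[ 0.29067752 -0.019941    1.46211283] [-2.1113645   2.13405182 -0.16787477] [[440.266334     0.         254.07035783]
 [  0.         440.266334   183.15870279]
 [  0.           0.           1.        ]] [ 1.1345999  -0.77225501  1.08882139] [-2.2665343  -0.82276446  0.31106757]
```

View pics/top0.png

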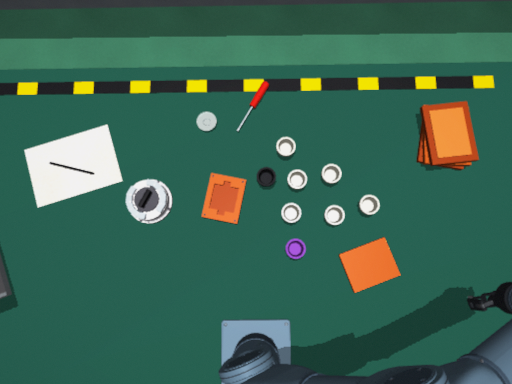

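View pics/scene0.png

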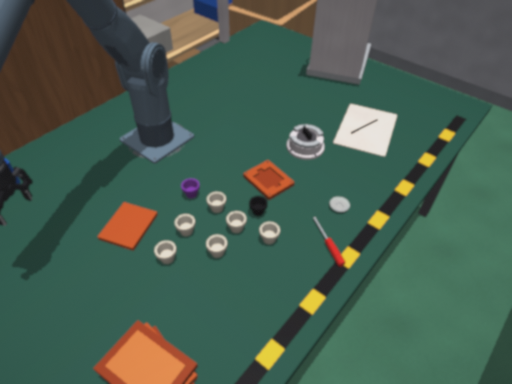

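Top view: the pot with cover is at (148,201) and the tray at (224,198). Six white sleeves are at (286,147), (297,180), (331,174), (291,213), (334,215) and (369,205). The decoys are black at (266,178) and purple at (296,249). Scene view confirms the layout.

Run:
```python
from h import *
d=np.load("t0.npz");P=d["P"];im=d["im"].astype(int)
hsv=cv2.cvtColor(d["im"],cv2.COLOR_RGB2HSV)
for n,(u,v) in dict(s1=(286,147),s2=(297,180),s3=(331,174),s4=(291,213),s5=(334,215),s6=(369,205),blk=(266,178),pur=(296,249)).items():
    p=P[v-14:v+15,u-14:u+15].reshape(-1,3); q=p[(p[:,2]>.042)&(p[:,2]<.06)]
    (c,r)=cv2.minEnclosingCircle(q[:,:2].astype(np.float32)); print(n,np.round(c,4),round(r,4),len(q),np.round(np.median(q[:,2]),4))
p=P[165:240,115:185].reshape(-1,3)
for a,b in((.055,.07),(.07,.1)):
    q=p[(p[:,2]>a)&(p[:,2]<b)]; c,r=cv2.minEnclosingCircle(q[:,:2].astype(np.float32));print("pot",a,np.round(c,4),r,len(q),np.median(q[:,2]),cv2.minAreaRect((q[:,:2]*1000).astype(np.float32)))
p=P[165:230,193:255].reshape(-1,3);q=p[(p[:,2]>.016)&(p[:,2]<.03)];print("tray",len(q),np.median(q[:,2]),cv2.minAreaRect((q[:,:2]*1000).astype(np.float32)))
s=manip.read_state();W=cap("wrist");Rt=R.from_rotvec(s["orientation"]).as_matrix()
print(Rt, Rt.T@(np.array(W["eye"])-s["tcp_pos"]),Rt.T@W["R"],W["mtx"])
```

```text
s1 [ 0.6613 -0.1048] 0.0328 136 0.0494
s2 [ 0.5503 -0.1379] 0.033 136 0.05
s3 [ 0.5681 -0.251 ] 0.0326 145 0.0492
s4 [ 0.4421 -0.1163] 0.032 143 0.0496
s5 [ 0.433  -0.2554] 0.0324 145 0.0498
s6 [ 0.4655 -0.3681] 0.0323 146 0.0496
blk [ 0.561  -0.0374] 0.0323 137 0.0497
pur [ 0.3271 -0.1277] 0.032 149 0.0497
pot 0.055 [0.4893 0.3505] 0.06576159596443176 846 0.062187689602891005 ((488.1470642089844, 349.37591552734375), (121.97250366210938, 129.70108032226562), 19.32988166809082)
pot 0.07 [0.4858 0.3491] 0.06282523274421692 122 0.08563524580299287 ((494.3075256347656, 355.7203674316406), (84.28865814208984, 123.35448455810547), 35.72943878173828)
tray 976 0.020411886890181474 ((496.2379150390625, 102.67791748046875), (119.59996795654297, 150.874267578125), 77.76171112060547)
[[ 9.51459016e-01  3.07774863e-01 -6.11372959e-04]
 [ 3.07775445e-01 -9.51457875e-01  1.47891528e-03]
 [-1.26522667e-04 -1.59529286e-03 -9.99998720e-01]] [ 0.08037196 -0.0003747  -0.14166987] [[-1.33432495e-04 -9.50194151e-01 -3.11658558e-01]
 [ 9.99999974e-01 -1.83606488e-04  1.31648298e-04]
 [-1.82313976e-04 -3.11658532e-01  9.50194152e-01]] [[287.2429291    0.         250.67108976]
 [  0.         287.2429291  190.84647475]
 [  0.           0.           1.        ]]
```

>>> move_arm --commands '[{"grip":85,"xyz":[1,1,0.4],"twist":0.95},{"grip":85,"xyz":[1,1,0.4],"twist":0.95},{"grip":85,"xyz":[1,1,0.4],"twist":0.95},{"grip":85,"xyz":[1,1,0.4],"twist":0.95},{"grip":85,"xyz":[1,1,0.4],"twist":0.95},{"grip":85,"xyz":[1,1,0.4],"twist":0.95},{"grip":85,"xyz":[1,1,0.4],"twist":0.95},{"grip":85,"xyz":[1,1,0.4],"twist":0.95},{"grip":85,"xyz":[1,1,0.4],"twist":0.95},{"grip":85,"xyz":[1,1,0.4],"twist":0.95}]'

```text
time: 1.15
tcp_pos: [0.4506, -0.3675, 0.3313]
orientation: [-1.937, -2.474, -0.0]
contact_force: [-0.9, -0.8, 1.0]
opening: 0.0851
grasp_force: 0.0
```

>>> move_arm --commands '[{"grip":85,"xyz":[0.2,1,0],"twist":0.35},{"grip":85,"xyz":[0.2,1,0],"twist":0.35},{"grip":85,"xyz":[0.2,1,0],"twist":0.35},{"grip":85,"xyz":[0.2,1,0],"twist":0.35},{"grip":85,"xyz":[0.2,1,0],"twist":0.35},{"grip":85,"xyz":[0.2,1,0],"twist":0.35}]'

```text
time: 1.75
tcp_pos: [0.5009, -0.1107, 0.3318]
orientation: [1.189, 2.908, 0.005]
contact_force: [1.8, 0.4, -0.3]
opening: 0.0854
grasp_force: 0.0
```

>>> move_arm --commands '[{"grip":85,"xyz":[0.2,1,-0.2],"twist":0},{"grip":85,"xyz":[0.2,1,-0.2],"twist":0},{"grip":85,"xyz":[0.2,1,-0.2],"twist":0},{"grip":85,"xyz":[0.2,1,-0.2],"twist":0},{"grip":85,"xyz":[0.2,1,-0.2],"twist":0},{"grip":85,"xyz":[0.2,1,-0.2],"twist":0}]'

```text
time: 2.35
tcp_pos: [0.5489, 0.1382, 0.2803]
orientation: [-1.191, -2.904, -0.004]
contact_force: [-0.6, -0.1, -1.4]
opening: 0.085
grasp_force: 0.0
```

Run:
```python
from h import *
W=cap("wrist");save(W,"w1.png");np.savez("w1.npz",P=W["P"],im=W["image"])
print(manip.grip_point_offset)
P=W["P"].reshape(-1,3); P=P[np.isfinite(P[:,0])]
q=P[(P[:,2]>.017)&(P[:,2]<.026)&(abs(P[:,0]-.496)<.1)&(abs(P[:,1]-.103)<.1)]
print(len(q),np.median(q[:,2]),cv2.minAreaRect((q[:,:2]*1000).astype(np.float32)))
```

```text
0.0187
5183 0.018950802891467777 ((498.5314636230469, 101.95271301269531), (120.44119262695312, 150.28672790527344), 78.06328582763672)
```

>>> move_arm --commands '[{"grip":85,"xyz":[-0.25,0.85,0],"twist":0},{"grip":85,"xyz":[-0.25,0.85,0],"twist":0},{"grip":85,"xyz":[-0.25,0.85,0],"twist":0},{"grip":85,"xyz":[-0.25,0.85,0],"twist":0},{"grip":85,"xyz":[-0.25,0.85,0],"twist":0},{"grip":85,"xyz":[-0.25,0.85,0],"twist":0},{"grip":85,"xyz":[-0.25,0.85,0],"twist":0}]'

```text
time: 3.1
tcp_pos: [0.4885, 0.3422, 0.2811]
orientation: [1.206, 2.9, -0.002]
contact_force: [0.8, 0.2, -0.1]
opening: 0.085
grasp_force: 0.0
```

Run:
```python
from h import *
W=cap("wrist");save(W,"w2.png");np.savez("w2.npz",P=W["P"],im=W["image"])
s=manip.read_state();print(s["tcp_pos"],s["orientation"],W["eye"])
P=W["P"].reshape(-1,3)
i=(P[:,2]>.075)&(P[:,2]<.11)&(np.hypot(P[:,0]-.488,P[:,1]-.35)<.06)
q=P[i];print(len(q),np.percentile(q[:,2],[5,50,95]),cv2.minAreaRect((q[:,:2]*1000).astype(np.float32)))
a=np.load("w1.npz");b=np.load("w1.npz")
cv2.imwrite("pics/pair.png",cv2.resize(np.hstack([a["im"],W["image"]])[:,:,::-1],(800,300),interpolation=cv2.INTER_AREA))
```

```text
[0.48898228 0.34144163 0.28104599] [ 1.20814352e+00  2.89867725e+00 -2.53618281e-03] [0.43236617 0.39960407 0.42261599]
570 [0.08284237 0.08556264 0.0868805 ] ((491.6780090332031, 350.5379638671875), (14.040109634399414, 59.039031982421875), 62.23696517944336)
```

View pics/pair.png

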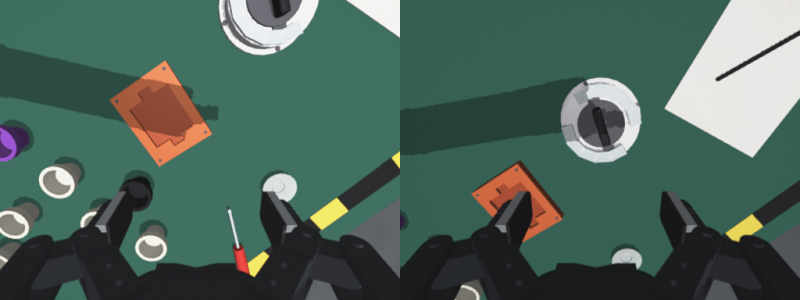

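Run:
```python
from h import *
from scipy.optimize import least_squares
d=np.load("w2.npz");P=d["P"].reshape(-1,3);im=d["im"].reshape(-1,3)
i=np.hypot(P[:,0]-.489,P[:,1]-.35)<.085
P=P[i];im=im[i]
q=P[(P[:,2]>.0605)&(P[:,2]<.068)]
h=cv2.convexHull((q[:,:2]*1000).astype(np.float32))[:,0]
f=least_squares(lambda x:np.hypot(h[:,0]-x[0],h[:,1]-x[1])-x[2],[489,350,66],loss="soft_l1");print("rim",f.x,abs(f.fun).max(),np.median(q[:,2]))
r=q[:,:2]*1000-f.x[:2]; rad=np.hypot(*r.T);print("inner",np.percentile(rad,[1,5,50,95]))
def prof(lo,hi,z0,z1):
    R_=P[:,:2]*1000-f.x[:2];ra=np.hypot(*R_.T);an=np.degrees(np.arctan2(R_[:,1],R_[:,0]))%360
    m=(ra>lo)&(ra<hi);print([ (k*5, round(float(np.median(P[m&(an//5==k)][:,2]))*1000) if (m&(an//5==k)).any() else None) for k in range(72)])
prof(48,63,0,1)
```

```text
rim [492.12792919 350.35420908  64.64904209] 0.9179904355120243 0.0629160931225686
inner [45.52238716 46.67288966 55.70383822 63.76627868]
[(0, 49), (5, 49), (10, 49), (15, 49), (20, 49), (25, 50), (30, 350), (35, 349), (40, 348), (45, 345), (50, 358), (55, 358), (60, 63), (65, 63), (70, 63), (75, 63), (80, 63), (85, 63), (90, 63), (95, 63), (100, 63), (105, 63), (110, 63), (115, 63), (120, 63), (125, 63), (130, 63), (135, 63), (140, 63), (145, 63), (150, 63), (155, 63), (160, 63), (165, 63), (170, 63), (175, 63), (180, 49), (185, 49), (190, 49), (195, 49), (200, 49), (205, 357), (210, 343), (215, 330), (220, 321), (225, 325), (230, 322), (235, 316), (240, 63), (245, 63), (250, 63), (255, 63), (260, 63), (265, 63), (270, 63), (275, 63), (280, 63), (285, 63), (290, 63), (295, 63), (300, 63), (305, 63), (310, 63), (315, 63), (320, 63), (325, 63), (330, 63), (335, 63), (340, 63), (345, 63), (350, 63), (355, 62)]
```

Run:
```python
from h import *
d=np.load("w2.npz");c=d["im"][85:220,190:325];cv2.imwrite("pics/c.png",cv2.resize(c[:,:,::-1],(590,590),interpolation=cv2.INTER_CUBIC))
P=d["P"]
for n,(x,y) in dict().items(): pass
```

```text
(no output)
```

View pics/c.png

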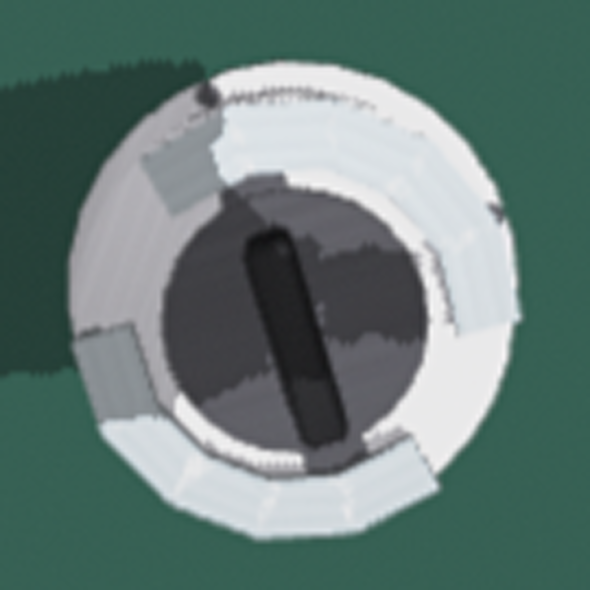

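The crop shows two rim gaps, on the left between (165,205) and (105,330) and on the right between (490,325) and (420,450). The cover handle runs from (268,240) to (325,435).

Run:
```python
from h import *
K=np.array([[287.2429,0,250.671],[0,287.2429,190.8465],[0,0,1]])
s=manip.read_state();Rt=R.from_rotvec(s["orientation"]).as_matrix()
Rc=Rt@np.array([[0,-.950194,-.311659],[1,0,0],[0,-.311659,.950194]])
eye=np.array([0.43236617,0.39960407,0.42261599])
def w(c,z):
    u,v=190+(c[0]+.5)*135/590-.5,85+(c[1]+.5)*135/590-.5
    r=Rc@np.linalg.inv(K)@[u,v,1];return (eye+r*(z-eye[2])/r[2])[:2]
C=np.array([.4921,.3504])
for n,c,z in [("Ain",(172,215),.064),("Aout",(143,155),.064),("Bin",(133,325),.064),("Bin2",(155,405),.064),("Bout",(75,340),.064),("Rin",(457,333),.064),("Rout",(520,320),.064),("R2in",(407,435),.064),("R2out",(438,488),.064),("h1",(268,240),.087),("h2",(325,435),.087),("lugU",(255,185),.058),("lugL",(335,460),.058)]:
    p=w(c,z)-C;print(n,np.round(p*1000,1),round(np.hypot(*p)*1000,1),round(np.degrees(np.arctan2(p[1],p[0]))%360,1))
```

```text
Ain [-47.9  -1.3] 47.9 181.6
Aout [-65.   5.] 65.1 175.6
Bin [-34.2 -32.2] 47.0 223.2
Bin2 [-13.2 -45.3] 47.2 253.7
Bout [-43.2 -47.4] 64.1 227.6
Rin [34.3 32.4] 47.1 43.4
Rout [44.4 47.8] 65.3 47.1
R2in [46.5  0.9] 46.5 1.1
R2out [65.4 -4. ] 65.5 356.5
h1 [-26.   15.1] 30.1 149.8
h2 [ 23.4 -12.1] 26.4 332.7
lugU [-36.7  20.6] 42.1 150.6
lugL [ 38.5 -20.9] 43.8 331.6
```

>>> move_arm --commands '[{"grip":60,"xyz":[0.015,0.035,-0.5],"twist":0.19},{"grip":60,"xyz":[0.015,0.035,-0.5],"twist":0.19},{"grip":60,"xyz":[0.015,0.035,-0.5],"twist":0.19},{"grip":60,"xyz":[0.015,0.035,-0.5],"twist":0.19},{"grip":60,"xyz":[0.015,0.035,-0.5],"twist":0.19}]'

```text
time: 3.65
tcp_pos: [0.4925, 0.3515, 0.157]
orientation: [0.764, 3.047, -0.0]
contact_force: [-0.2, 1.0, 0.5]
opening: 0.0603
grasp_force: 0.0
```

Run:
```python
from h import *
W=cap("wrist");save(W,"w3.png");np.savez("w3.npz",P=W["P"],im=W["image"])
s=manip.read_state();Rt=R.from_rotvec(s["orientation"]).as_matrix();print(s["tcp_pos"],np.degrees(np.arctan2(Rt[1,0],Rt[0,0])),Rt[:,2],s["contact_force"])
P=W["P"].reshape(-1,3)
i=(P[:,2]>.075)&(P[:,2]<.11)&(np.hypot(P[:,0]-.488,P[:,1]-.35)<.04)
q=P[i];print(len(q),np.percentile(q[:,2],[5,50,95]),cv2.minAreaRect((q[:,:2]*1000).astype(np.float32)))
```

```text
[0.49282969 0.35236917 0.15805523] 151.888510515771 [ 2.19184838e-03  9.89934589e-04 -9.99997108e-01] [-0.3344296   0.81399374  1.53041646]
1267 [0.0830294  0.08562754 0.08692218] ((491.750732421875, 350.3843688964844), (13.858439445495605, 59.461669921875), 62.09598922729492)
```

>>> move_arm --commands '[{"grip":50,"xyz":[-0.003,-0.006,-0.2],"twist":0},{"grip":50,"xyz":[-0.003,-0.006,-0.3],"twist":0},{"grip":50,"xyz":[-0.003,-0.006,-0.37],"twist":0},{"grip":50,"xyz":[-0.003,-0.006,-0.38],"twist":0},{"grip":5,"xyz":[-0.003,-0.006,-0.38],"twist":0},{"grip":5,"xyz":[-0.003,-0.006,-0.38],"twist":0},{"grip":5,"xyz":[-0.003,-0.006,-0.38],"twist":0},{"grip":5,"xyz":[-0.003,-0.006,-0.38],"twist":0},{"grip":5,"xyz":[-0.003,-0.006,-0.38],"twist":0},{"grip":5,"xyz":[-0.003,-0.006,-0.38],"twist":0}]' --newtons 60

```text
time: 4.7
tcp_pos: [0.4915, 0.3522, 0.0632]
orientation: [0.759, 3.046, 0.003]
contact_force: [-0.3, -0.7, 6.1]
opening: 0.0129
grasp_force: 59.7
```

>>> move_arm --commands '[{"grip":5,"xyz":[0,0,0.004],"twist":0.06},{"grip":5,"xyz":[0,0,0.004],"twist":0.12},{"grip":5,"xyz":[0,0,0.004],"twist":0.18},{"grip":5,"xyz":[0,0,0.004],"twist":0.24},{"grip":5,"xyz":[0,0,0.004],"twist":0.3},{"grip":5,"xyz":[0,0,0.004],"twist":0.36},{"grip":5,"xyz":[0,0,0.004],"twist":0.42},{"grip":5,"xyz":[0,0,0.004],"twist":0.48},{"grip":5,"xyz":[0,0,0.004],"twist":0.53},{"grip":5,"xyz":[0,0,0.004],"twist":0.555},{"grip":5,"xyz":[0,0,0.004],"twist":0.555}]' --newtons 80

```text
time: 5.8
tcp_pos: [0.4913, 0.3516, 0.0633]
orientation: [-0.598, 3.083, 0.001]
contact_force: [0.7, 0.1, 4.0]
opening: 0.0126
grasp_force: 78.8
```

Run:
```python
from h import *
W=cap("wrist");save(W,"w4.png")
s=manip.read_state();Rt=R.from_rotvec(s["orientation"]).as_matrix();print(s["tcp_pos"],np.degrees(np.arctan2(Rt[1,0],Rt[0,0])),s["contact_force"],s["ft_torque"],s["opening"])
```

```text
[0.49129642 0.3516157  0.06328551] -158.09084036299333 [ 0.90628555 -0.16938418  4.29833274] [-0.12142788 -0.02737516  0.15140955] 0.012142202705552515
```

View pics/w4.png

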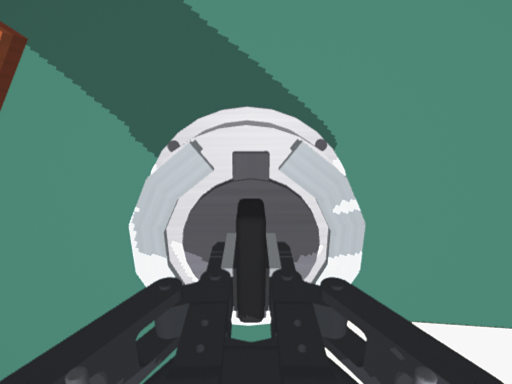

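The view shows the lug at (250,165), centred in the slot that spans columns 205 to 290. It is ready to lift.

>>> move_arm --commands '[{"grip":5,"xyz":[0,0,0.06],"twist":0},{"grip":5,"xyz":[0,0,0.12],"twist":0},{"grip":5,"xyz":[0,0,0.24],"twist":0},{"grip":5,"xyz":[0,0,0.4],"twist":0},{"grip":5,"xyz":[0,0,0.55],"twist":0},{"grip":5,"xyz":[0,-0.1,0.65],"twist":-0.1},{"grip":5,"xyz":[0,-0.25,0.65],"twist":-0.19},{"grip":5,"xyz":[0,-0.4,0.65],"twist":-0.28},{"grip":5,"xyz":[0,-0.4,0.65],"twist":-0.36},{"grip":5,"xyz":[0,-0.4,0.65],"twist":-0.376},{"grip":5,"xyz":[0,-0.4,0.65],"twist":-0.376}]'

```text
time: 6.95
tcp_pos: [0.4902, 0.2524, 0.2258]
orientation: [0.319, 3.124, 0.002]
contact_force: [0.2, 0.4, -3.1]
opening: 0.0127
grasp_force: 78.7
```

Run:
```python
from h import *
W=cap("wrist");save(W,"w5.png");np.savez("w5.npz",P=W["P"],im=W["image"])
s=manip.read_state();Rt=R.from_rotvec(s["orientation"]).as_matrix();print(s["tcp_pos"],np.degrees(np.arctan2(Rt[1,0],Rt[0,0])),s["contact_force"],s["opening"])
P=W["P"].reshape(-1,3); P=P[np.isfinite(P[:,0])]
for lo,hi in((.016,.026),(.009,.0155)):
    q=P[(P[:,2]>lo)&(P[:,2]<hi)&(abs(P[:,0]-.496)<.1)&(abs(P[:,1]-.103)<.09)]
    print(len(q),np.median(q[:,2]),cv2.minAreaRect((q[:,:2]*1000).astype(np.float32)))
```

```text
[0.49009851 0.25269115 0.22555286] 168.3944407365499 [ 0.7122947   0.54638911 -2.14361349] 0.012536655915810989
6075 0.018932355637714837 ((498.7700500488281, 101.55888366699219), (121.1207504272461, 151.00518798828125), 77.84554290771484)
4474 0.010999990396373643 ((490.2004089355469, 104.6950912475586), (119.03543853759766, 133.14151000976562), 78.33909606933594)
```

View pics/w5.png

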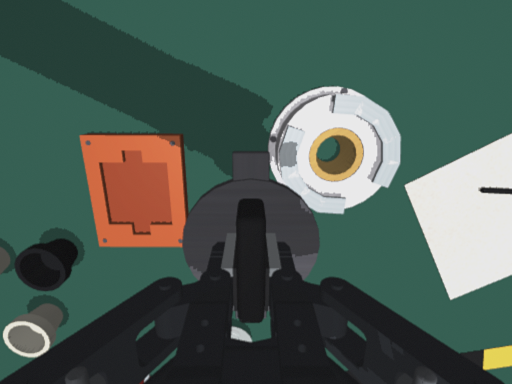

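The cover is held level, with its lug at (251,165). The tray pocket is at (138,192) and the brass socket at (336,154).

Run:
```python
from h import *
d=np.load("w5.npz");P=d["P"];im=d["im"].astype(int)
s=manip.read_state();Rt=R.from_rotvec(s["orientation"]).as_matrix()
L=(P-s["tcp_pos"])@Rt   # tool frame
# handle top ends: col 251 profile
for v in list(range(146,160,2))+list(range(174,212,3))+list(range(300,330,3)): print(v,np.round(L[v,251]*1000,1),im[v,251])
for u in list(range(228,275,3)): print(u,np.round(L[165,u]*1000,1))
hs=cv2.cvtColor(d["im"],cv2.COLOR_RGB2HSV)
m=(hs[...,0]>12)&(hs[...,0]<28)&(hs[...,1]>110);m[:, :300]=0;m[:, 370:]=0;m[:120]=0;m[190:]=0
q=P[m];q=q[(q[:,2]>.043)&(q[:,2]<.054)];print(len(q),np.median(q[:,2]));h=cv2.convexHull((q[:,:2]*1000).astype(np.float32))[:,0]
print("brass",cv2.minEnclosingCircle(h),cv2.fitEllipse(h))
```

```text
146 [ 19.5   0.6 225.9] [37 64 56]
148 [ 16.9   0.6 225.9] [38 65 57]
150 [ 14.3   0.6 226.1] [37 60 53]
152 [51.8  0.5  9.2] [46 46 48]
154 [50.8  0.5  8.9] [63 63 67]
156 [49.9  0.5  7.6] [65 64 69]
158 [48.8  0.5  7.9] [65 65 69]
174 [39.9  0.5  8.7] [65 65 69]
177 [38.4  0.5  7.9] [63 64 68]
180 [37.1  0.5  6.4] [62 61 65]
183 [35.4  0.5  6.5] [62 62 66]
186 [33.5  0.5  7.2] [63 63 67]
189 [32.4  0.5  5.4] [60 60 64]
192 [30.2  0.5  6.9] [61 61 65]
195 [28.6  0.5  6.4] [62 62 65]
198 [28.2  0.5  2.8] [44 43 47]
201 [27.9  0.5 -1.2] [19 20 20]
204 [28.2  0.5 -6.4] [19 19 20]
207 [ 28.1   0.5 -10. ] [20 18 20]
210 [ 27.9   0.5 -13.5] [23 23 23]
300 [-16.4   0.4 -23.2] [27 27 28]
303 [-18.    0.4 -23.3] [28 28 31]
306 [-20.2   0.4 -22.8] [27 27 29]
309 [-22.2   0.4 -22.6] [29 29 30]
312 [-24.    0.4 -22.8] [28 28 31]
315 [-25.4   0.4 -23.2] [28 28 30]
318 [-28.1   0.4 -22.4] [27 28 29]
321 [-29.2   0.4 -23.2] [26 26 28]
324 [-265.4    0.4  227.7] [54 97 84]
327 [-270.3    0.4  226.6] [54 96 84]
228 [ -5.5 -29.5 226.5]
231 [ -5.4 -25.6 226.2]
234 [45.1 -8.6  7.6]
237 [45.  -7.   8.3]
240 [45.1 -5.4  7.7]
243 [45.  -3.8  8.2]
246 [45.3 -2.2  6.8]
249 [44.9 -0.6  8.7]
252 [45.   1.   8.1]
255 [44.9  2.6  8.4]
258 [44.9  4.2  8.5]
261 [44.9  5.8  8.5]
264 [44.7  7.5  9.1]
267 [45.   9.   8.2]
270 [ -5.5  25.5 226.1]
273 [ -2.5  28.4 213.2]
1053 0.04781184706980751
brass ((492.35919189453125, 350.46142578125), 29.939382553100586) ((492.65106201171875, 350.4202880859375), (58.97219467163086, 59.24333572387695), 152.434326171875)
```

>>> move_arm --commands '[{"grip":5,"xyz":[0.03,-0.2,0],"twist":-0.004},{"grip":5,"xyz":[0.03,-0.4,0],"twist":-0.004},{"grip":5,"xyz":[0.03,-0.55,0],"twist":-0.004},{"grip":5,"xyz":[0.03,-0.602,-0.1],"twist":-0.004},{"grip":5,"xyz":[0.03,-0.602,-0.3],"twist":-0.004},{"grip":5,"xyz":[0.03,-0.602,-0.5],"twist":-0.004},{"grip":5,"xyz":[0.03,-0.602,-0.66],"twist":-0.004},{"grip":5,"xyz":[0.03,-0.602,-0.7],"twist":-0.004},{"grip":5,"xyz":[0.03,-0.602,-0.7],"twist":-0.004},{"grip":5,"xyz":[0.03,-0.602,-0.7],"twist":-0.004}]'

```text
time: 8.0
tcp_pos: [0.4995, 0.1021, 0.0515]
orientation: [0.332, 3.121, 0.002]
contact_force: [-0.4, -0.3, -2.4]
opening: 0.0125
grasp_force: 78.9
```

Run:
```python
from h import *
W=cap("wrist");save(W,"w6.png")
s=manip.read_state();Rt=R.from_rotvec(s["orientation"]).as_matrix();print(s["tcp_pos"],np.degrees(np.arctan2(Rt[1,0],Rt[0,0])),s["contact_force"],s["opening"])
```

```text
[0.49979364 0.10188176 0.05189363] 167.82697959712814 [ 0.2850896  -0.63869936 -2.62981213] 0.012512612096694945
```

View pics/w6.png

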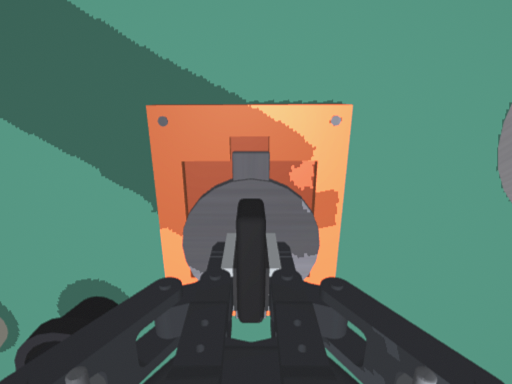

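Cover over the pocket, with the lug (251,165) aligned with the notch (250,145) and x 2 mm too far. I'll correct that and lower it.

>>> move_arm --commands '[{"grip":5,"xyz":[-0.009,0,0],"twist":0},{"grip":5,"xyz":[-0.009,0,-0.03],"twist":0},{"grip":5,"xyz":[-0.009,0,-0.06],"twist":0},{"grip":5,"xyz":[-0.009,0,-0.08],"twist":0},{"grip":5,"xyz":[-0.009,0,-0.09],"twist":0},{"grip":5,"xyz":[-0.009,0,-0.098],"twist":0},{"grip":5,"xyz":[-0.009,0,-0.098],"twist":0},{"grip":5,"xyz":[-0.009,0,-0.098],"twist":0}]'

```text
time: 8.85
tcp_pos: [0.4958, 0.1009, 0.0253]
orientation: [0.334, 3.124, 0.0]
contact_force: [-0.1, 0.6, -1.1]
opening: 0.0125
grasp_force: 79.2
```

>>> move_arm --commands '[{"grip":5,"xyz":[0.005,0.003,-0.004],"twist":0},{"grip":5,"xyz":[0.005,0.003,-0.004],"twist":0},{"grip":5,"xyz":[0.005,0.003,-0.004],"twist":0},{"grip":40,"xyz":[0.005,0.003,-0.004],"twist":0},{"grip":40,"xyz":[0.005,0.003,-0.004],"twist":0},{"grip":40,"xyz":[0.005,0.003,-0.004],"twist":0},{"grip":40,"xyz":[0.005,0.003,0.1],"twist":0},{"grip":40,"xyz":[0.005,0.003,0.3],"twist":0},{"grip":60,"xyz":[0.005,0.003,0.5],"twist":0},{"grip":85,"xyz":[0.005,0.003,0.7],"twist":0},{"grip":85,"xyz":[0.005,0.003,0.9],"twist":0},{"grip":85,"xyz":[0.005,0.003,0.9],"twist":0}]'

```text
time: 10.05
tcp_pos: [0.5007, 0.1034, 0.2566]
orientation: [0.334, 3.113, 0.005]
contact_force: [0.4, 0.0, 0.0]
opening: 0.0853
grasp_force: 0.0
```

Run:
```python
from h import *
W=cap("wrist");save(W,"w7.png");np.savez("w7.npz",P=W["P"],im=W["image"])
P=W["P"].reshape(-1,3);P=P[np.isfinite(P[:,0])];D=np.hypot(P[:,0]-.4987,P[:,1]-.1017)
q=P[(P[:,2]>.044)&(P[:,2]<.056)&(D<.05)];print(len(q),np.percentile(q[:,2],[5,50,95]),cv2.minAreaRect((q[:,:2]*1000).astype(np.float32)))
q=P[(P[:,2]>.016)&(P[:,2]<.026)&(D<.12)];print(np.median(q[:,2]),cv2.minAreaRect((q[:,:2]*1000).astype(np.float32)))
s=manip.read_state();print(s["tcp_pos"],s["contact_force"])
T=cap("top");P=T["P"];save(T,"top1.png")
for n,(u,v) in dict(s1=(286,147),s2=(297,180),s3=(331,174),s4=(291,213),s5=(334,215),s6=(369,205)).items():
    p=P[v-16:v+17,u-16:u+17].reshape(-1,3); q=p[(p[:,2]>.042)&(p[:,2]<.06)]
    if len(q)>5:(c,r)=cv2.minEnclosingCircle(q[:,:2].astype(np.float32)); print(n,np.round(c,4),round(r,4),len(q))
    else: print(n,"none")
```

```text
512 [0.04583989 0.04756052 0.04906478] ((496.8101806640625, 100.92697143554688), (12.760833740234375, 58.30451202392578), 77.55811309814453)
0.018845179904491194 ((498.8992614746094, 101.83387756347656), (120.18598175048828, 150.5450439453125), 78.09190368652344)
[0.49918319 0.10225811 0.25350055] [ 0.01291888 -0.26558533 -1.54970444]
s1 [ 0.662  -0.1045] 0.0328 143
s2 [ 0.5512 -0.1384] 0.0322 137
s3 [ 0.5691 -0.2505] 0.0327 144
s4 [ 0.442  -0.1164] 0.032 143
s5 [ 0.4328 -0.2554] 0.0325 142
s6 [ 0.4649 -0.3684] 0.0323 146
```

>>> move_arm --commands '[{"grip":85,"xyz":[-0.22,-0.877,0],"twist":-0.867},{"grip":85,"xyz":[-0.22,-0.877,0],"twist":-0.867},{"grip":85,"xyz":[-0.22,-0.877,0],"twist":-0.867},{"grip":85,"xyz":[-0.22,-0.877,0],"twist":-0.867},{"grip":85,"xyz":[-0.22,-0.877,-0.1],"twist":-0.867},{"grip":85,"xyz":[-0.22,-0.877,-0.3],"twist":-0.867},{"grip":85,"xyz":[-0.22,-0.877,-0.36],"twist":-0.867},{"grip":85,"xyz":[-0.22,-0.877,-0.36],"twist":-0.867},{"grip":85,"xyz":[-0.22,-0.877,-0.36],"twist":-0.867},{"grip":85,"xyz":[-0.22,-0.877,-0.36],"twist":-0.867},{"grip":85,"xyz":[-0.22,-0.877,-0.36],"twist":-0.867}]'

```text
time: 11.25
tcp_pos: [0.4413, -0.1175, 0.1594]
orientation: [-2.221, -2.22, 0.002]
contact_force: [-0.2, 0.3, -0.2]
opening: 0.0853
grasp_force: 0.0
```

```bash
cat > sl.py <<'E'
from h import *
from scipy.optimize import least_squares
import sys
W=cap("wrist");f=sys.argv[1];save(W,f)
s=manip.read_state();Rt=R.from_rotvec(s["orientation"]).as_matrix();t=s["tcp_pos"]
print("tcp",np.round(t,4),"yaw",round(np.degrees(np.arctan2(Rt[1,0],Rt[0,0])),2),np.round(s["contact_force"],1),s["opening"])
zc=float(sys.argv[2]) if len(sys.argv)>2 else .05
c0=np.array([float(a) for a in sys.argv[3:5]]) if len(sys.argv)>4 else None
m=(W["P"][...,2]>zc-.006)&(W["P"][...,2]<zc+.006)&(W["image"].min(-1)>70)&(np.ptp(W["image"].astype(int),axis=-1)<70)
n,lab,st,_=cv2.connectedComponentsWithStats(m.astype(np.uint8))
for k in range(1,n):
    if st[k,4]<150: continue
    q=W["P"][lab==k]*1000;h=cv2.convexHull(q[:,:2].astype(np.float32))[:,0]
    g=least_squares(lambda x:np.hypot(h[:,0]-x[0],h[:,1]-x[1])-x[2],[*h.mean(0),32],loss="soft_l1")
    if 25<g.x[2]<40: print("circle",np.round(g.x,1),"z",round(np.median(q[:,2]),1),"n",st[k,4],"px",st[k,:2]+st[k,2:4]//2,"err",round(abs(g.fun).max(),1), "move/250:",np.round((g.x[:2]-t[:2]*1000)/250,3))
E
python3 sl.py p1.png
```

```text
tcp [ 0.4415 -0.1176  0.1597] yaw 89.96 [ 0.2  0.1 -0.5] 0.08476492091297709
circle [ 663.9 -104.6   31.6] z 48.6 n 1270 px [485 173] err 7.0 move/250: [0.89  0.052]
circle [ 444.8 -117.1   31.7] z 48.8 n 1585 px [254 187] err 0.3 move/250: [0.013 0.002]
circle [ 554.2 -139.1   31.9] z 48.7 n 1604 px [370 209] err 0.7 move/250: [ 0.451 -0.086]
circle [ 435.9 -255.7   32. ] z 48.7 n 1199 px [246 310] err 0.6 move/250: [-0.022 -0.552]
```

View pics/p1.png

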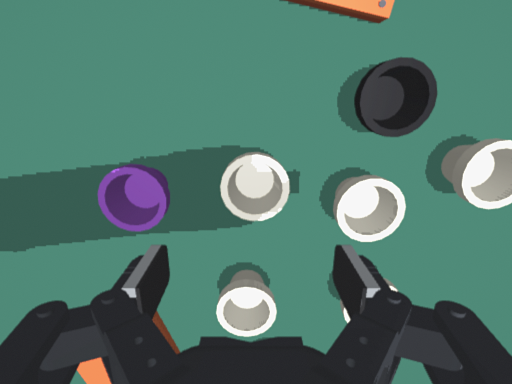

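The target sleeve is at (254,187), central ahead of the fingers. The purple decoy at (134,198) and its neighbour at (370,209) are clear of the fingers.

>>> move_arm --commands '[{"grip":85,"xyz":[0.012,0.002,-0.15],"twist":0},{"grip":85,"xyz":[0.012,0.002,-0.3],"twist":0},{"grip":85,"xyz":[0.012,0.002,-0.45],"twist":0},{"grip":85,"xyz":[0.012,0.002,-0.53],"twist":0},{"grip":85,"xyz":[0.012,0.002,-0.53],"twist":0},{"grip":55,"xyz":[0.012,0.002,-0.53],"twist":0},{"grip":55,"xyz":[0.012,0.002,-0.53],"twist":0},{"grip":55,"xyz":[0.012,0.002,-0.53],"twist":0},{"grip":55,"xyz":[0.012,0.002,-0.53],"twist":0},{"grip":55,"xyz":[0.012,0.002,-0.53],"twist":0},{"grip":55,"xyz":[0.012,0.002,-0.53],"twist":0}]' --newtons 40

```text
time: 12.4
tcp_pos: [0.4459, -0.1173, 0.0293]
orientation: [2.224, 2.215, 0.002]
contact_force: [-1.6, 1.3, 8.4]
opening: 0.0636
grasp_force: 44.4
```

```bash
python3 sl.py p2.png 0.05
```

```text
tcp [ 0.4459 -0.1174  0.0293] yaw 89.77 [-2.5  2.   8.7] 0.06383058261452965
circle [ 446.  -117.4   32.2] z 48.8 n 5686 px [251 263] err 1.3 move/250: [ 0.001 -0.   ]
circle [ 553.5 -139.5   32.2] z 48.5 n 3317 px [455 296] err 5.2 move/250: [ 0.431 -0.089]
```

View pics/p2.png

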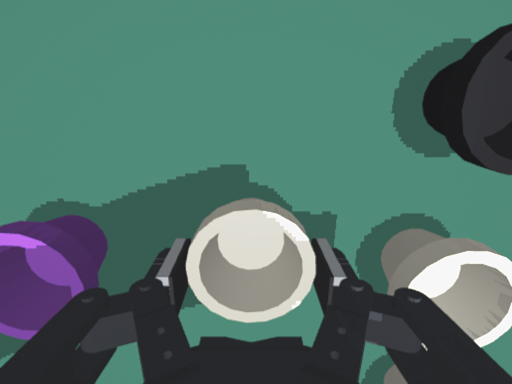

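The sleeve is gripped centrally at (251,263), with the collar between the pads.

>>> move_arm --commands '[{"grip":55,"xyz":[0,0,0.1],"twist":0},{"grip":55,"xyz":[0,0,0.28],"twist":0},{"grip":55,"xyz":[0,0,0.46],"twist":0},{"grip":55,"xyz":[0.09,0.15,0.56],"twist":0},{"grip":55,"xyz":[0.186,0.34,0.56],"twist":0},{"grip":55,"xyz":[0.186,0.53,0.56],"twist":0},{"grip":55,"xyz":[0.186,0.72,0.56],"twist":0},{"grip":55,"xyz":[0.186,0.91,0.56],"twist":0},{"grip":55,"xyz":[0.186,1,0.56],"twist":0}]'

```text
time: 13.35
tcp_pos: [0.4912, 0.138, 0.1692]
orientation: [-2.22, -2.223, -0.006]
contact_force: [-0.3, -0.5, -1.4]
opening: 0.0638
grasp_force: 45.0
```

>>> move_arm --commands '[{"grip":55,"xyz":[0,0.2,0],"twist":0},{"grip":55,"xyz":[0,0.4,0],"twist":0},{"grip":55,"xyz":[0,0.6,0],"twist":0},{"grip":55,"xyz":[0,0.77,0],"twist":0},{"grip":55,"xyz":[0,0.872,0],"twist":0},{"grip":55,"xyz":[0,0.872,-0.1],"twist":0},{"grip":55,"xyz":[0,0.872,-0.2],"twist":0},{"grip":55,"xyz":[0,0.872,-0.25],"twist":0},{"grip":55,"xyz":[0,0.872,-0.25],"twist":0},{"grip":55,"xyz":[0,0.872,-0.25],"twist":0}]'

```text
time: 14.35
tcp_pos: [0.4921, 0.3509, 0.1063]
orientation: [2.227, 2.216, 0.002]
contact_force: [0.7, -0.5, -0.7]
opening: 0.0635
grasp_force: 45.0
```

```bash
python3 sl.py p3.png 0.13
```

```text
tcp [0.4923 0.3512 0.1067] yaw 89.73 [ 0.7  0.2 -1.3] 0.06378830650607675
circle [492.2 350.7  32.1] z 125.8 n 4728 px [251 264] err 0.6 move/250: [-0.    -0.002]
```

View pics/p3.png

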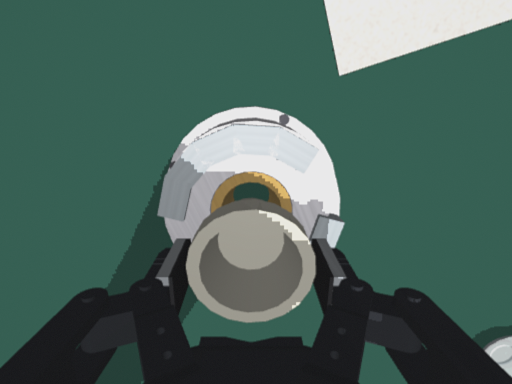

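The sleeve at (251,264) is over the brass bore at (251,195), with measured centres 0.4 mm apart. Lowering now.

>>> move_arm --commands '[{"grip":55,"xyz":[0,0,-0.06],"twist":0},{"grip":55,"xyz":[0,0,-0.1],"twist":0},{"grip":55,"xyz":[0,0,-0.13],"twist":0},{"grip":55,"xyz":[0,0,-0.145],"twist":0},{"grip":55,"xyz":[0,0,-0.152],"twist":0},{"grip":55,"xyz":[0,0,-0.156],"twist":0},{"grip":55,"xyz":[0,0,-0.156],"twist":0}]'

```text
time: 15.1
tcp_pos: [0.4917, 0.3507, 0.0664]
orientation: [2.226, 2.216, 0.0]
contact_force: [0.8, -0.9, -1.2]
opening: 0.0636
grasp_force: 45.1
```

>>> move_arm --commands '[{"grip":55,"xyz":[0,0,-0.004],"twist":0},{"grip":55,"xyz":[0,0,-0.006],"twist":0},{"grip":55,"xyz":[0,0,-0.006],"twist":0}]'

```text
time: 15.4
tcp_pos: [0.4919, 0.3507, 0.065]
orientation: [2.226, 2.216, 0.001]
contact_force: [1.7, -0.5, 0.1]
opening: 0.0639
grasp_force: 45.1
```

>>> move_arm --commands '[{"grip":66,"xyz":[0,0,0],"twist":0},{"grip":70,"xyz":[0,0,0],"twist":0},{"grip":80,"xyz":[0,0,0],"twist":0},{"grip":85,"xyz":[0,0,0],"twist":0},{"grip":85,"xyz":[0,0,0.05],"twist":0},{"grip":85,"xyz":[0,0,0.15],"twist":0},{"grip":85,"xyz":[0,0,0.3],"twist":0},{"grip":85,"xyz":[0,0,0.5],"twist":0},{"grip":85,"xyz":[0,0,0.6],"twist":0},{"grip":85,"xyz":[0,0,0.6],"twist":0}]'

```text
time: 16.4
tcp_pos: [0.4933, 0.353, 0.2203]
orientation: [2.225, 2.216, 0.013]
contact_force: [-0.8, 0.3, -0.8]
opening: 0.0848
grasp_force: 0.0
```

```bash
python3 sl.py p4.png 0.085
```

```text
tcp [0.4924 0.3518 0.2176] yaw 89.74 [-0.6  0.4 -0.5] 0.08505520778863307
circle [491.6 350.8  31.7] z 83.0 n 1258 px [248 182] err 0.4 move/250: [-0.003 -0.004]
```

>>> move_arm --commands '[{"grip":85,"xyz":[0,-0.2,0],"twist":0},{"grip":85,"xyz":[0,-0.4,0],"twist":0},{"grip":85,"xyz":[0,-0.6,0],"twist":0},{"grip":85,"xyz":[0,-0.8,0],"twist":0},{"grip":85,"xyz":[0,-1,0],"twist":0}]'

```text
time: 16.95
tcp_pos: [0.4904, 0.0985, 0.214]
orientation: [-2.226, -2.216, 0.002]
contact_force: [0.9, -1.3, -0.3]
opening: 0.0851
grasp_force: 0.0
```

>>> move_arm --commands '[{"grip":85,"xyz":[0.05,-0.2,0],"twist":0},{"grip":85,"xyz":[0.1,-0.4,0],"twist":0},{"grip":85,"xyz":[0.15,-0.6,0],"twist":0},{"grip":85,"xyz":[0.2,-0.8,-0.1],"twist":0},{"grip":85,"xyz":[0.25,-0.96,-0.23],"twist":0},{"grip":85,"xyz":[0.25,-0.96,-0.23],"twist":0},{"grip":85,"xyz":[0.25,-0.96,-0.23],"twist":0}]'

```text
time: 17.65
tcp_pos: [0.5521, -0.1411, 0.1548]
orientation: [-2.228, -2.21, 0.004]
contact_force: [-0.2, 0.3, 0.5]
opening: 0.0851
grasp_force: 0.0
```

```bash
python3 sl.py p5.png
```

```text
tcp [ 0.5531 -0.1386  0.1563] yaw 89.71 [-0.2  0.3  0.3] 0.08494064338374735
circle [564.4 -38.1  31.6] z 49.0 n 1812 px [266  65] err 0.3 move/250: [0.045 0.402]
circle [ 665.  -104.6   31.9] z 48.7 n 1993 px [381 148] err 0.5 move/250: [0.448 0.136]
circle [ 554.4 -139.2   31.7] z 48.8 n 1649 px [254 187] err 0.4 move/250: [ 0.005 -0.002]
circle [ 571.9 -251.2   31.9] z 48.7 n 1308 px [272 290] err 1.1 move/250: [ 0.075 -0.45 ]
circle [ 438.8 -256.5   29.2] z 48.8 n 270 px [162 302] err 3.6 move/250: [-0.457 -0.472]
```

>>> move_arm --commands '[{"grip":85,"xyz":[0.005,-0.002,-0.15],"twist":0},{"grip":85,"xyz":[0.005,-0.002,-0.3],"twist":0},{"grip":85,"xyz":[0.005,-0.002,-0.44],"twist":0},{"grip":85,"xyz":[0.005,-0.002,-0.51],"twist":0},{"grip":85,"xyz":[0.005,-0.002,-0.51],"twist":0},{"grip":55,"xyz":[0.005,-0.002,-0.51],"twist":0},{"grip":55,"xyz":[0.005,-0.002,-0.51],"twist":0},{"grip":55,"xyz":[0.005,-0.002,-0.51],"twist":0},{"grip":55,"xyz":[0.005,-0.002,-0.51],"twist":0},{"grip":55,"xyz":[0.005,-0.002,-0.51],"twist":0}]'

```text
time: 18.7
tcp_pos: [0.5565, -0.1385, 0.0323]
orientation: [2.224, 2.216, 0.003]
contact_force: [-2.1, 1.5, 5.4]
opening: 0.0634
grasp_force: 42.7
```

>>> move_arm --commands '[{"grip":55,"xyz":[0,0,0.1],"twist":0},{"grip":55,"xyz":[0,0,0.28],"twist":0},{"grip":55,"xyz":[0,0,0.46],"twist":0},{"grip":55,"xyz":[-0.05,0.15,0.58],"twist":0},{"grip":55,"xyz":[-0.1,0.34,0.58],"twist":0},{"grip":55,"xyz":[-0.15,0.53,0.58],"twist":0},{"grip":55,"xyz":[-0.2,0.72,0.58],"twist":0},{"grip":55,"xyz":[-0.249,0.91,0.58],"twist":0},{"grip":55,"xyz":[-0.249,1,0.58],"twist":0}]'

```text
time: 19.6
tcp_pos: [0.4912, 0.1158, 0.1769]
orientation: [2.219, 2.224, 0.005]
contact_force: [0.1, -0.7, -1.6]
opening: 0.0633
grasp_force: 45.0
```

>>> move_arm --commands '[{"grip":55,"xyz":[0,0.2,0],"twist":0},{"grip":55,"xyz":[0,0.4,0],"twist":0},{"grip":55,"xyz":[0,0.6,0],"twist":0},{"grip":55,"xyz":[0,0.78,0],"twist":0},{"grip":55,"xyz":[0,0.9,0],"twist":0},{"grip":55,"xyz":[0,0.956,-0.08],"twist":0},{"grip":55,"xyz":[0,0.956,-0.14],"twist":0},{"grip":55,"xyz":[0,0.956,-0.16],"twist":0},{"grip":55,"xyz":[0,0.956,-0.16],"twist":0},{"grip":55,"xyz":[0,0.956,-0.16],"twist":0}]'

```text
time: 20.6
tcp_pos: [0.4938, 0.3481, 0.1355]
orientation: [2.228, 2.214, 0.001]
contact_force: [-0.2, 0.2, -0.6]
opening: 0.0633
grasp_force: 44.9
```

```bash
python3 sl.py p6.png 0.15
```

```text
tcp [0.4938 0.3485 0.1357] yaw 89.65 [ 0.5 -0.4 -1.3] 0.06371474591545472
circle [494.  347.   32.1] z 151.8 n 6208 px [251 260] err 1.0 move/250: [ 0.001 -0.006]
```

>>> move_arm --commands '[{"grip":55,"xyz":[-0.009,0.015,0],"twist":0},{"grip":55,"xyz":[-0.009,0.015,-0.05],"twist":0},{"grip":55,"xyz":[-0.009,0.015,-0.1],"twist":0},{"grip":55,"xyz":[-0.009,0.015,-0.14],"twist":0},{"grip":55,"xyz":[-0.009,0.015,-0.16],"twist":0},{"grip":55,"xyz":[-0.009,0.015,-0.17],"twist":0},{"grip":55,"xyz":[-0.009,0.015,-0.177],"twist":0},{"grip":55,"xyz":[-0.009,0.015,-0.177],"twist":0},{"grip":55,"xyz":[-0.009,0.015,-0.177],"twist":0}]'

```text
time: 21.55
tcp_pos: [0.4912, 0.3529, 0.0909]
orientation: [2.226, 2.216, 0.001]
contact_force: [1.2, -1.9, 0.7]
opening: 0.0636
grasp_force: 45.1
```

>>> move_arm --commands '[{"grip":55,"xyz":[0,0,-0.004],"twist":0},{"grip":55,"xyz":[0,0,-0.004],"twist":0}]'

```text
time: 21.75
tcp_pos: [0.4912, 0.353, 0.0898]
orientation: [2.226, 2.216, 0.001]
contact_force: [1.7, -2.1, 1.5]
opening: 0.0634
grasp_force: 45.2
```

```bash
python3 sl.py p7.png 0.108
```

```text
tcp [0.4911 0.353  0.0898] yaw 89.73 [ 1.7 -1.4  1. ] 0.06343244471043354
circle [491.5 351.8  32.2] z 106.3 n 5331 px [251 262] err 0.8 move/250: [ 0.001 -0.005]
```

>>> move_arm --commands '[{"grip":66,"xyz":[0,0,0],"twist":0},{"grip":70,"xyz":[0,0,0],"twist":0},{"grip":80,"xyz":[0,0,0],"twist":0},{"grip":85,"xyz":[0,0,0],"twist":0},{"grip":85,"xyz":[0,0,0.05],"twist":0},{"grip":85,"xyz":[0,0,0.15],"twist":0},{"grip":85,"xyz":[0,0,0.3],"twist":0},{"grip":85,"xyz":[0,0,0.5],"twist":0},{"grip":85,"xyz":[0,0,0.56],"twist":0},{"grip":85,"xyz":[0,0,0.56],"twist":0}]'

```text
time: 22.8
tcp_pos: [0.492, 0.3546, 0.2335]
orientation: [2.226, 2.216, 0.01]
contact_force: [0.2, -0.5, -0.7]
opening: 0.0852
grasp_force: 0.0
```

```bash
python3 sl.py p8.png 0.106
```

```text
tcp [0.4912 0.3535 0.2311] yaw 89.74 [-0.9 -0.8 -0.8] 0.08512417321930776
circle [490.9 350.6  31.8] z 103.7 n 1313 px [249 186] err 0.7 move/250: [-0.001 -0.011]
```

>>> move_arm --commands '[{"grip":85,"xyz":[0.08,-0.18,0],"twist":0},{"grip":85,"xyz":[0.16,-0.36,0],"twist":0},{"grip":85,"xyz":[0.24,-0.54,0],"twist":0},{"grip":85,"xyz":[0.32,-0.72,0],"twist":0},{"grip":85,"xyz":[0.39,-0.9,0],"twist":0},{"grip":85,"xyz":[0.42,-1,0],"twist":0}]'

```text
time: 23.45
tcp_pos: [0.5964, 0.0971, 0.2275]
orientation: [2.232, 2.21, -0.006]
contact_force: [0.5, -0.5, 0.7]
opening: 0.0852
grasp_force: 0.0
```

>>> move_arm --commands '[{"grip":85,"xyz":[0.06,-0.18,0],"twist":0},{"grip":85,"xyz":[0.12,-0.36,0],"twist":0},{"grip":85,"xyz":[0.18,-0.54,0],"twist":0},{"grip":85,"xyz":[0.24,-0.72,-0.1],"twist":0},{"grip":85,"xyz":[0.276,-0.83,-0.25],"twist":0},{"grip":85,"xyz":[0.276,-0.83,-0.29],"twist":0},{"grip":85,"xyz":[0.276,-0.83,-0.29],"twist":0},{"grip":85,"xyz":[0.276,-0.83,-0.29],"twist":0}]'

```text
time: 24.25
tcp_pos: [0.6644, -0.1024, 0.1568]
orientation: [-2.223, -2.218, -0.001]
contact_force: [0.6, 0.5, 0.2]
opening: 0.0851
grasp_force: 0.0
```

```bash
python3 sl.py p9.png
```

```text
tcp [ 0.6651 -0.1021  0.1578] yaw 89.89 [ 0.4 -0.1  0.5] 0.08503784916233906
circle [ 665.1 -104.5   31.7] z 48.8 n 1593 px [252 190] err 0.5 move/250: [ 0.   -0.01]
circle [ 573.4 -250.7   30.8] z 48.6 n 624 px [178 320] err 6.1 move/250: [-0.367 -0.594]
circle [ 436.7 -256.2   32.7] z 48.7 n 391 px [ 29 314] err 1.3 move/250: [-0.913 -0.616]
```

>>> move_arm --commands '[{"grip":85,"xyz":[0,-0.01,-0.15],"twist":0},{"grip":85,"xyz":[0,-0.01,-0.3],"twist":0},{"grip":85,"xyz":[0,-0.01,-0.44],"twist":0},{"grip":85,"xyz":[0,-0.01,-0.515],"twist":0},{"grip":85,"xyz":[0,-0.01,-0.515],"twist":0},{"grip":55,"xyz":[0,-0.01,-0.515],"twist":0},{"grip":55,"xyz":[0,-0.01,-0.515],"twist":0},{"grip":55,"xyz":[0,-0.01,-0.515],"twist":0},{"grip":55,"xyz":[0,-0.01,-0.515],"twist":0},{"grip":55,"xyz":[0,-0.01,-0.515],"twist":0}]'

```text
time: 25.3
tcp_pos: [0.6669, -0.1066, 0.0313]
orientation: [2.224, 2.214, 0.005]
contact_force: [-0.7, 0.5, 7.6]
opening: 0.0634
grasp_force: 44.5
```

>>> move_arm --commands '[{"grip":55,"xyz":[0,0,0.1],"twist":0},{"grip":55,"xyz":[0,0,0.28],"twist":0},{"grip":55,"xyz":[0,0,0.46],"twist":0},{"grip":55,"xyz":[-0.06,0.15,0.6],"twist":0},{"grip":55,"xyz":[-0.13,0.33,0.6],"twist":0},{"grip":55,"xyz":[-0.2,0.51,0.6],"twist":0},{"grip":55,"xyz":[-0.27,0.69,0.6],"twist":0},{"grip":55,"xyz":[-0.34,0.87,0.6],"twist":0},{"grip":55,"xyz":[-0.4,1,0.6],"twist":0}]'

```text
time: 26.2
tcp_pos: [0.5638, 0.1469, 0.1801]
orientation: [2.223, 2.219, 0.005]
contact_force: [0.4, -0.7, -0.5]
opening: 0.0635
grasp_force: 44.6
```

>>> move_arm --commands '[{"grip":55,"xyz":[-0.07,0.18,0],"twist":0},{"grip":55,"xyz":[-0.14,0.36,0],"twist":0},{"grip":55,"xyz":[-0.2,0.52,0],"twist":0},{"grip":55,"xyz":[-0.25,0.66,0],"twist":0},{"grip":55,"xyz":[-0.294,0.76,0],"twist":0},{"grip":55,"xyz":[-0.294,0.82,-0.05],"twist":0},{"grip":55,"xyz":[-0.294,0.82,-0.1],"twist":0},{"grip":55,"xyz":[-0.294,0.82,-0.1],"twist":0},{"grip":55,"xyz":[-0.294,0.82,-0.1],"twist":0}]'

```text
time: 27.1
tcp_pos: [0.492, 0.3462, 0.1533]
orientation: [2.228, 2.214, -0.002]
contact_force: [0.7, -0.0, -0.2]
opening: 0.0632
grasp_force: 44.6
```

```bash
python3 sl.py p10.png 0.173
```

```text
tcp [0.4922 0.3465 0.1536] yaw 89.62 [-0.2  0.1 -0.9] 0.06352801261192095
circle [492.2 347.8  32.1] z 170.7 n 5230 px [251 259] err 1.6 move/250: [0.    0.005]
```

>>> move_arm --commands '[{"grip":55,"xyz":[-0.004,0.011,0],"twist":0},{"grip":55,"xyz":[-0.004,0.011,-0.05],"twist":0},{"grip":55,"xyz":[-0.004,0.011,-0.1],"twist":0},{"grip":55,"xyz":[-0.004,0.011,-0.14],"twist":0},{"grip":55,"xyz":[-0.004,0.011,-0.16],"twist":0},{"grip":55,"xyz":[-0.004,0.011,-0.17],"twist":0},{"grip":55,"xyz":[-0.004,0.011,-0.17],"twist":0},{"grip":55,"xyz":[-0.004,0.011,-0.17],"twist":0}]'

```text
time: 27.95
tcp_pos: [0.4906, 0.3505, 0.1109]
orientation: [2.226, 2.216, -0.0]
contact_force: [1.2, -1.9, -0.7]
opening: 0.0636
grasp_force: 44.6
```

>>> move_arm --commands '[{"grip":55,"xyz":[0,0,-0.004],"twist":0},{"grip":55,"xyz":[0,0,-0.004],"twist":0}]'

```text
time: 28.15
tcp_pos: [0.4905, 0.3507, 0.11]
orientation: [2.226, 2.216, 0.0]
contact_force: [2.3, -2.1, 0.9]
opening: 0.0639
grasp_force: 44.7
```

```bash
python3 sl.py p11.png 0.128
```

```text
tcp [0.4905 0.3507 0.11  ] yaw 89.74 [ 0.8 -1.6  0.7] 0.06349956644794394
circle [490.7 352.2  32.1] z 127.4 n 5744 px [251 259] err 1.6 move/250: [0.001 0.006]
```

>>> move_arm --commands '[{"grip":66,"xyz":[0,-0.003,-0.003],"twist":0},{"grip":70,"xyz":[0,-0.003,-0.003],"twist":0},{"grip":80,"xyz":[0,0,0],"twist":0},{"grip":85,"xyz":[0,0,0],"twist":0},{"grip":85,"xyz":[0,0,0.05],"twist":0},{"grip":85,"xyz":[0,0,0.15],"twist":0},{"grip":85,"xyz":[0,0,0.3],"twist":0},{"grip":85,"xyz":[0,0,0.48],"twist":0},{"grip":85,"xyz":[0,0,0.52],"twist":0},{"grip":85,"xyz":[0,0,0.52],"twist":0}]'

```text
time: 29.2
tcp_pos: [0.4913, 0.3519, 0.2428]
orientation: [2.226, 2.216, 0.008]
contact_force: [-0.2, -0.3, -0.1]
opening: 0.085
grasp_force: 0.0
```

```bash
python3 sl.py p12.png 0.126
```

```text
tcp [0.4905 0.3509 0.2406] yaw 89.74 [ 0.4 -0.4 -1.2] 0.08459966128329895
circle [490.4 351.6  31.7] z 124.7 n 1495 px [249 186] err 0.9 move/250: [-0.     0.003]
```

>>> move_arm --commands '[{"grip":85,"xyz":[0.03,-0.2,0],"twist":0},{"grip":85,"xyz":[0.06,-0.4,0],"twist":0},{"grip":85,"xyz":[0.09,-0.6,0],"twist":0},{"grip":85,"xyz":[0.12,-0.8,0],"twist":0},{"grip":85,"xyz":[0.15,-1,0],"twist":0}]'

```text
time: 29.75
tcp_pos: [0.5262, 0.1011, 0.2381]
orientation: [-2.225, -2.215, 0.004]
contact_force: [1.3, -0.2, 0.2]
opening: 0.0851
grasp_force: 0.0
```

>>> move_arm --commands '[{"grip":85,"xyz":[0.03,-0.2,0],"twist":0},{"grip":85,"xyz":[0.06,-0.4,0],"twist":0},{"grip":85,"xyz":[0.09,-0.6,0],"twist":0},{"grip":85,"xyz":[0.12,-0.8,0],"twist":0},{"grip":85,"xyz":[0.15,-1,0],"twist":0}]'

```text
time: 30.25
tcp_pos: [0.5632, -0.1457, 0.238]
orientation: [-2.225, -2.215, 0.003]
contact_force: [1.0, 0.4, 0.4]
opening: 0.085
grasp_force: 0.0
```

>>> move_arm --commands '[{"grip":85,"xyz":[0.03,-0.2,-0.1],"twist":0},{"grip":85,"xyz":[0.03,-0.35,-0.2],"twist":0},{"grip":85,"xyz":[0.03,-0.406,-0.33],"twist":0},{"grip":85,"xyz":[0.03,-0.406,-0.33],"twist":0},{"grip":85,"xyz":[0.03,-0.406,-0.33],"twist":0}]'

```text
time: 30.75
tcp_pos: [0.571, -0.2438, 0.1559]
orientation: [-2.223, -2.214, 0.001]
contact_force: [0.6, 0.5, 0.5]
opening: 0.085
grasp_force: 0.0
```

```bash
python3 sl.py p13.png
```

```text
tcp [ 0.5723 -0.2431  0.1575] yaw 89.86 [1.3 0.8 0.6] 0.08540794780029119
circle [ 572.1 -251.5   31.8] z 48.8 n 1593 px [252 196] err 0.5 move/250: [-0.001 -0.033]
circle [ 436.1 -255.9   32. ] z 48.7 n 1715 px [106 201] err 0.7 move/250: [-0.545 -0.051]
circle [ 469.3 -369.3   31.2] z 48.7 n 513 px [169 305] err 6.2 move/250: [-0.412 -0.504]
```

>>> move_arm --commands '[{"grip":85,"xyz":[-0.001,-0.033,-0.15],"twist":0},{"grip":85,"xyz":[-0.001,-0.033,-0.3],"twist":0},{"grip":85,"xyz":[-0.001,-0.033,-0.44],"twist":0},{"grip":85,"xyz":[-0.001,-0.033,-0.515],"twist":0},{"grip":85,"xyz":[-0.001,-0.033,-0.515],"twist":0},{"grip":55,"xyz":[-0.001,-0.033,-0.515],"twist":0},{"grip":55,"xyz":[-0.001,-0.033,-0.515],"twist":0},{"grip":55,"xyz":[-0.001,-0.033,-0.515],"twist":0},{"grip":55,"xyz":[-0.001,-0.033,-0.515],"twist":0},{"grip":55,"xyz":[-0.001,-0.033,-0.515],"twist":0}]'

```text
time: 31.8
tcp_pos: [0.5737, -0.2537, 0.0312]
orientation: [2.224, 2.214, 0.003]
contact_force: [-0.6, 1.0, 6.7]
opening: 0.0631
grasp_force: 45.0
```

>>> move_arm --commands '[{"grip":55,"xyz":[0,0,0.1],"twist":0},{"grip":55,"xyz":[0,0,0.28],"twist":0},{"grip":55,"xyz":[0,0,0.46],"twist":0},{"grip":55,"xyz":[0,0.1,0.63],"twist":0},{"grip":55,"xyz":[-0.03,0.28,0.68],"twist":0},{"grip":55,"xyz":[-0.06,0.46,0.68],"twist":0},{"grip":55,"xyz":[-0.09,0.65,0.68],"twist":0},{"grip":55,"xyz":[-0.12,0.84,0.68],"twist":0},{"grip":55,"xyz":[-0.15,1,0.68],"twist":0}]'

```text
time: 32.7
tcp_pos: [0.5338, -0.0007, 0.1999]
orientation: [2.224, 2.217, 0.002]
contact_force: [0.3, -0.0, -1.6]
opening: 0.0631
grasp_force: 44.8
```

>>> move_arm --commands '[{"grip":55,"xyz":[-0.03,0.19,0],"twist":0},{"grip":55,"xyz":[-0.06,0.38,0],"twist":0},{"grip":55,"xyz":[-0.09,0.57,0],"twist":0},{"grip":55,"xyz":[-0.12,0.76,0],"twist":0},{"grip":55,"xyz":[-0.15,0.95,0],"twist":0},{"grip":55,"xyz":[-0.174,1,0],"twist":0}]'

```text
time: 33.3
tcp_pos: [0.489, 0.2535, 0.2002]
orientation: [-2.217, -2.223, -0.008]
contact_force: [-0.3, 0.7, -1.2]
opening: 0.0628
grasp_force: 44.7
```

>>> move_arm --commands '[{"grip":55,"xyz":[0,0.18,0],"twist":0},{"grip":55,"xyz":[0,0.34,0],"twist":0},{"grip":55,"xyz":[0,0.42,-0.04],"twist":0},{"grip":55,"xyz":[0,0.42,-0.08],"twist":0},{"grip":55,"xyz":[0,0.42,-0.08],"twist":0},{"grip":55,"xyz":[0,0.42,-0.08],"twist":0}]'

```text
time: 33.9
tcp_pos: [0.4913, 0.3497, 0.1786]
orientation: [2.228, 2.213, -0.002]
contact_force: [0.3, -0.2, -0.4]
opening: 0.0628
grasp_force: 44.7
```

```bash
python3 sl.py p14.png 0.197
```

```text
tcp [0.4915 0.3499 0.179 ] yaw 89.62 [-0.6 -0.2 -1. ] 0.062414244841411476
circle [491.6 351.1  32.2] z 196.2 n 5671 px [251 258] err 1.4 move/250: [0.    0.005]
```

>>> move_arm --commands '[{"grip":55,"xyz":[-0.002,-0.002,-0.05],"twist":0},{"grip":55,"xyz":[-0.002,-0.002,-0.1],"twist":0},{"grip":55,"xyz":[-0.002,-0.002,-0.15],"twist":0},{"grip":55,"xyz":[-0.002,-0.002,-0.175],"twist":0},{"grip":55,"xyz":[-0.002,-0.002,-0.185],"twist":0},{"grip":55,"xyz":[-0.002,-0.002,-0.19],"twist":0},{"grip":55,"xyz":[-0.002,-0.002,-0.19],"twist":0},{"grip":55,"xyz":[-0.002,-0.002,-0.19],"twist":0}]'

```text
time: 34.75
tcp_pos: [0.4904, 0.351, 0.1313]
orientation: [2.226, 2.216, 0.0]
contact_force: [0.5, -1.9, -2.6]
opening: 0.0632
grasp_force: 44.8
```

```bash
python3 sl.py p15.png 0.149
```

```text
tcp [0.4904 0.351  0.1313] yaw 89.74 [ 0.5 -2.3 -0.4] 0.06283199510340645
circle [490.8 352.5  32.1] z 148.9 n 5839 px [251 258] err 1.7 move/250: [0.001 0.006]
```

Shift y slightly back, lower 2 mm, release; then go to the sleeve at (0.436, -0.256).

>>> move_arm --commands '[{"grip":55,"xyz":[0,-0.004,-0.004],"twist":0},{"grip":55,"xyz":[0,-0.004,-0.007],"twist":0},{"grip":55,"xyz":[0,-0.004,-0.007],"twist":0}]'

```text
time: 35.1
tcp_pos: [0.4904, 0.3503, 0.1295]
orientation: [-2.226, -2.217, -0.001]
contact_force: [0.6, -0.7, 0.8]
opening: 0.063
grasp_force: 44.8
```

>>> move_arm --commands '[{"grip":66,"xyz":[0,0,0],"twist":0},{"grip":70,"xyz":[0,0,0],"twist":0},{"grip":80,"xyz":[0,0,0],"twist":0},{"grip":85,"xyz":[0,0,0],"twist":0},{"grip":85,"xyz":[0,0,0.05],"twist":0},{"grip":85,"xyz":[0,0,0.15],"twist":0},{"grip":85,"xyz":[0,0,0.3],"twist":0},{"grip":85,"xyz":[0,0,0.48],"twist":0},{"grip":85,"xyz":[0,0,0.52],"twist":0},{"grip":85,"xyz":[0,0,0.52],"twist":0}]'

```text
time: 36.1
tcp_pos: [0.4911, 0.3512, 0.2623]
orientation: [2.226, 2.216, 0.008]
contact_force: [0.2, -0.3, -1.8]
opening: 0.0848
grasp_force: 0.0
```

```bash
python3 sl.py p16.png 0.147
```

```text
tcp [0.4904 0.3502 0.2601] yaw 89.74 [-0.3 -0.7 -0.8] 0.08547156396261957
circle [490.2 352.3  31.7] z 145.4 n 1501 px [249 185] err 0.5 move/250: [-0.001  0.008]
```

>>> move_arm --commands '[{"grip":85,"xyz":[0,-0.2,0],"twist":0},{"grip":85,"xyz":[0,-0.4,0],"twist":0},{"grip":85,"xyz":[0,-0.6,0],"twist":0},{"grip":85,"xyz":[0,-0.8,0],"twist":0},{"grip":85,"xyz":[0,-1,0],"twist":0}]'

```text
time: 36.65
tcp_pos: [0.4887, 0.0976, 0.2576]
orientation: [-2.225, -2.215, 0.004]
contact_force: [0.9, -0.3, 0.7]
opening: 0.0847
grasp_force: 0.0
```

>>> move_arm --commands '[{"grip":85,"xyz":[-0.04,-0.2,0],"twist":0},{"grip":85,"xyz":[-0.08,-0.4,0],"twist":0},{"grip":85,"xyz":[-0.12,-0.6,0],"twist":0},{"grip":85,"xyz":[-0.16,-0.8,0],"twist":0},{"grip":85,"xyz":[-0.2,-1,0],"twist":0}]'

```text
time: 37.15
tcp_pos: [0.4392, -0.1469, 0.2579]
orientation: [-2.225, -2.215, 0.002]
contact_force: [0.9, -0.8, 0.0]
opening: 0.0851
grasp_force: 0.0
```

>>> move_arm --commands '[{"grip":85,"xyz":[-0.018,-0.2,-0.1],"twist":0},{"grip":85,"xyz":[-0.018,-0.38,-0.25],"twist":0},{"grip":85,"xyz":[-0.018,-0.43,-0.4],"twist":0},{"grip":85,"xyz":[-0.018,-0.43,-0.4],"twist":0},{"grip":85,"xyz":[-0.018,-0.43,-0.4],"twist":0}]'

```text
time: 37.65
tcp_pos: [0.4351, -0.2516, 0.1574]
orientation: [-2.224, -2.212, 0.001]
contact_force: [1.1, 1.0, 0.2]
opening: 0.0847
grasp_force: 0.0
```

```bash
python3 sl.py p17.png
```

```text
tcp [ 0.4365 -0.2513  0.159 ] yaw 89.8 [0.2 1.  0.2] 0.08495762926095299
circle [ 436.  -255.9   31.8] z 48.8 n 1588 px [252 192] err 0.4 move/250: [-0.002 -0.018]
circle [ 468.6 -369.3   31.9] z 48.7 n 1264 px [284 295] err 1.0 move/250: [ 0.128 -0.472]
```

>>> move_arm --commands '[{"grip":85,"xyz":[-0.002,-0.018,-0.15],"twist":0},{"grip":85,"xyz":[-0.002,-0.018,-0.3],"twist":0},{"grip":85,"xyz":[-0.002,-0.018,-0.44],"twist":0},{"grip":85,"xyz":[-0.002,-0.018,-0.52],"twist":0},{"grip":85,"xyz":[-0.002,-0.018,-0.52],"twist":0},{"grip":55,"xyz":[-0.002,-0.018,-0.52],"twist":0},{"grip":55,"xyz":[-0.002,-0.018,-0.52],"twist":0},{"grip":55,"xyz":[-0.002,-0.018,-0.52],"twist":0},{"grip":55,"xyz":[-0.002,-0.018,-0.52],"twist":0},{"grip":55,"xyz":[-0.002,-0.018,-0.52],"twist":0}]'

```text
time: 38.7
tcp_pos: [0.4379, -0.2572, 0.0315]
orientation: [2.224, 2.215, 0.002]
contact_force: [-0.3, 1.3, 7.2]
opening: 0.0629
grasp_force: 44.0
```

>>> move_arm --commands '[{"grip":55,"xyz":[0,0,0.1],"twist":0},{"grip":55,"xyz":[0,0,0.28],"twist":0},{"grip":55,"xyz":[0,0,0.46],"twist":0},{"grip":55,"xyz":[0,0.1,0.63],"twist":0},{"grip":55,"xyz":[0.03,0.28,0.74],"twist":0},{"grip":55,"xyz":[0.06,0.46,0.74],"twist":0},{"grip":55,"xyz":[0.09,0.65,0.74],"twist":0},{"grip":55,"xyz":[0.12,0.84,0.74],"twist":0},{"grip":55,"xyz":[0.15,1,0.74],"twist":0}]'

```text
time: 39.6
tcp_pos: [0.474, -0.0043, 0.2161]
orientation: [2.223, 2.216, 0.003]
contact_force: [0.7, -0.3, -0.8]
opening: 0.0627
grasp_force: 45.1
```

>>> move_arm --commands '[{"grip":55,"xyz":[0.02,0.19,0],"twist":0},{"grip":55,"xyz":[0.04,0.38,0],"twist":0},{"grip":55,"xyz":[0.06,0.57,0],"twist":0},{"grip":55,"xyz":[0.07,0.76,0],"twist":0},{"grip":55,"xyz":[0.07,0.95,0],"twist":0},{"grip":55,"xyz":[0.07,1,0],"twist":0}]'

```text
time: 40.2
tcp_pos: [0.4899, 0.2499, 0.2164]
orientation: [-2.217, -2.223, -0.008]
contact_force: [0.1, 0.0, -0.9]
opening: 0.0626
grasp_force: 45.1
```

>>> move_arm --commands '[{"grip":55,"xyz":[0,0.18,0],"twist":0},{"grip":55,"xyz":[0,0.34,0],"twist":0},{"grip":55,"xyz":[0,0.43,-0.03],"twist":0},{"grip":55,"xyz":[0,0.43,-0.06],"twist":0},{"grip":55,"xyz":[0,0.43,-0.06],"twist":0},{"grip":55,"xyz":[0,0.43,-0.06],"twist":0}]'

```text
time: 40.8
tcp_pos: [0.4918, 0.3485, 0.1996]
orientation: [2.227, 2.213, -0.001]
contact_force: [-0.3, -0.1, -1.2]
opening: 0.0627
grasp_force: 45.1
```

```bash
python3 sl.py p18.png 0.217
```

```text
tcp [0.492  0.3486 0.1998] yaw 89.62 [-0.4  0.5 -0.5] 0.06273177824573073
circle [492.1 349.1  32.1] z 216.8 n 5763 px [251 259] err 1.1 move/250: [0.    0.002]
```

>>> move_arm --commands '[{"grip":55,"xyz":[0,0.006,-0.05],"twist":0},{"grip":55,"xyz":[0,0.006,-0.1],"twist":0},{"grip":55,"xyz":[0,0.006,-0.15],"twist":0},{"grip":55,"xyz":[0,0.006,-0.175],"twist":0},{"grip":55,"xyz":[0,0.006,-0.185],"twist":0},{"grip":55,"xyz":[0,0.006,-0.193],"twist":0},{"grip":55,"xyz":[0,0.006,-0.193],"twist":0},{"grip":55,"xyz":[0,0.006,-0.193],"twist":0}]'

```text
time: 41.65
tcp_pos: [0.4912, 0.352, 0.1513]
orientation: [2.226, 2.216, 0.0]
contact_force: [-0.2, -0.1, -0.7]
opening: 0.0628
grasp_force: 45.1
```

```bash
python3 sl.py p19.png 0.169
```

```text
tcp [0.4912 0.352  0.1513] yaw 89.74 [0.1 0.6 0.1] 0.0630730580426771
circle [491.4 352.5  32.1] z 168.4 n 5662 px [251 259] err 0.9 move/250: [0.001 0.002]
```

Contact barely starting; lower 1.5 mm, release, go to the last sleeve at (0.4685, -0.369).

>>> move_arm --commands '[{"grip":55,"xyz":[0,-0.003,-0.003],"twist":0},{"grip":55,"xyz":[0,-0.003,-0.006],"twist":0},{"grip":55,"xyz":[0,-0.003,-0.006],"twist":0}]'

```text
time: 42.0
tcp_pos: [0.4913, 0.3514, 0.1498]
orientation: [2.226, 2.216, 0.001]
contact_force: [-0.1, -0.1, 1.8]
opening: 0.0624
grasp_force: 45.2
```

>>> move_arm --commands '[{"grip":66,"xyz":[0,0,0],"twist":0},{"grip":70,"xyz":[0,0,0],"twist":0},{"grip":80,"xyz":[0,0,0],"twist":0},{"grip":85,"xyz":[0,0,0],"twist":0},{"grip":85,"xyz":[0,0,0.05],"twist":0},{"grip":85,"xyz":[0,0,0.15],"twist":0},{"grip":85,"xyz":[0,0,0.3],"twist":0},{"grip":85,"xyz":[0,0,0.48],"twist":0},{"grip":85,"xyz":[0,0,0.52],"twist":0},{"grip":85,"xyz":[0,0,0.52],"twist":0}]'

```text
time: 43.0
tcp_pos: [0.4921, 0.3523, 0.2826]
orientation: [2.226, 2.216, 0.008]
contact_force: [0.3, 0.0, 0.2]
opening: 0.085
grasp_force: 0.0
```

```bash
python3 sl.py p20.png 0.167
```

```text
tcp [0.4913 0.3513 0.2803] yaw 89.74 [ 0.2  1.2 -1.8] 0.08477375861111057
circle [490.6 353.1  31.7] z 166.4 n 1561 px [249 185] err 0.4 move/250: [-0.003  0.007]
```

>>> move_arm --commands '[{"grip":85,"xyz":[0,-0.2,0],"twist":0},{"grip":85,"xyz":[0,-0.4,0],"twist":0},{"grip":85,"xyz":[0,-0.6,0],"twist":0},{"grip":85,"xyz":[0,-0.8,0],"twist":0},{"grip":85,"xyz":[0,-1,0],"twist":0}]'

```text
time: 43.55
tcp_pos: [0.4897, 0.0987, 0.2779]
orientation: [-2.225, -2.215, 0.004]
contact_force: [1.1, 0.0, 0.2]
opening: 0.0851
grasp_force: 0.0
```

>>> move_arm --commands '[{"grip":85,"xyz":[-0.02,-0.2,0],"twist":0},{"grip":85,"xyz":[-0.03,-0.4,0],"twist":0},{"grip":85,"xyz":[-0.05,-0.6,0],"twist":0},{"grip":85,"xyz":[-0.07,-0.8,0],"twist":0},{"grip":85,"xyz":[-0.09,-1,0],"twist":0}]'

```text
time: 44.05
tcp_pos: [0.467, -0.1497, 0.278]
orientation: [-2.225, -2.215, 0.002]
contact_force: [1.6, -0.3, -0.1]
opening: 0.085
grasp_force: 0.0
```

>>> move_arm --commands '[{"grip":85,"xyz":[0,-0.2,0],"twist":0},{"grip":85,"xyz":[0,-0.4,-0.1],"twist":0},{"grip":85,"xyz":[0,-0.58,-0.2],"twist":0},{"grip":85,"xyz":[0,-0.75,-0.3],"twist":0},{"grip":85,"xyz":[0,-0.88,-0.48],"twist":0},{"grip":85,"xyz":[0,-0.88,-0.48],"twist":0},{"grip":85,"xyz":[0,-0.88,-0.48],"twist":0}]'

```text
time: 44.75
tcp_pos: [0.4663, -0.3674, 0.1563]
orientation: [-2.224, -2.21, 0.002]
contact_force: [0.3, 0.4, -0.4]
opening: 0.0851
grasp_force: 0.0
```

```bash
python3 sl.py p21.png
```

```text
tcp [ 0.4681 -0.3664  0.1583] yaw 89.76 [0.  0.6 1.1] 0.08479859136699498
circle [ 468.5 -369.5   31.8] z 48.8 n 1618 px [254 191] err 0.6 move/250: [ 0.001 -0.013]
```

>>> move_arm --commands '[{"grip":85,"xyz":[0.001,-0.013,-0.15],"twist":0},{"grip":85,"xyz":[0.001,-0.013,-0.3],"twist":0},{"grip":85,"xyz":[0.001,-0.013,-0.44],"twist":0},{"grip":85,"xyz":[0.001,-0.013,-0.518],"twist":0},{"grip":85,"xyz":[0.001,-0.013,-0.518],"twist":0},{"grip":55,"xyz":[0.001,-0.013,-0.518],"twist":0},{"grip":55,"xyz":[0.001,-0.013,-0.518],"twist":0},{"grip":55,"xyz":[0.001,-0.013,-0.518],"twist":0},{"grip":55,"xyz":[0.001,-0.013,-0.518],"twist":0},{"grip":55,"xyz":[0.001,-0.013,-0.518],"twist":0}]'

```text
time: 45.8
tcp_pos: [0.4708, -0.3709, 0.0329]
orientation: [2.224, 2.215, 0.002]
contact_force: [-0.9, 2.8, 5.1]
opening: 0.0636
grasp_force: 42.7
```

>>> move_arm --commands '[{"grip":55,"xyz":[0,0,0.1],"twist":0},{"grip":55,"xyz":[0,0,0.28],"twist":0},{"grip":55,"xyz":[0,0,0.46],"twist":0},{"grip":55,"xyz":[0,0.1,0.63],"twist":0},{"grip":55,"xyz":[0.02,0.28,0.77],"twist":0},{"grip":55,"xyz":[0.04,0.46,0.82],"twist":0},{"grip":55,"xyz":[0.06,0.65,0.82],"twist":0},{"grip":55,"xyz":[0.08,0.84,0.82],"twist":0},{"grip":55,"xyz":[0.09,1,0.82],"twist":0}]'

```text
time: 46.7
tcp_pos: [0.4923, -0.1177, 0.2374]
orientation: [2.221, 2.217, 0.004]
contact_force: [0.7, -0.9, -0.9]
opening: 0.0632
grasp_force: 44.8
```

>>> move_arm --commands '[{"grip":55,"xyz":[0,0.19,0],"twist":0},{"grip":55,"xyz":[0,0.38,0],"twist":0},{"grip":55,"xyz":[0,0.57,0],"twist":0},{"grip":55,"xyz":[0,0.76,0],"twist":0},{"grip":55,"xyz":[0,0.95,0],"twist":0},{"grip":55,"xyz":[0,1,0],"twist":0}]'

```text
time: 47.3
tcp_pos: [0.491, 0.1359, 0.2374]
orientation: [2.217, 2.225, 0.008]
contact_force: [0.2, -0.3, -0.2]
opening: 0.0633
grasp_force: 44.8
```

>>> move_arm --commands '[{"grip":55,"xyz":[0,0.18,0],"twist":0},{"grip":55,"xyz":[0,0.36,0],"twist":0},{"grip":55,"xyz":[0,0.54,0],"twist":0},{"grip":55,"xyz":[0,0.7,0],"twist":0},{"grip":55,"xyz":[0,0.82,0],"twist":0},{"grip":55,"xyz":[0,0.89,-0.02],"twist":0},{"grip":55,"xyz":[0,0.89,-0.04],"twist":0},{"grip":55,"xyz":[0,0.89,-0.04],"twist":0},{"grip":55,"xyz":[0,0.89,-0.04],"twist":0}]'

```text
time: 48.2
tcp_pos: [0.4922, 0.3497, 0.2255]
orientation: [2.228, 2.213, -0.0]
contact_force: [0.9, -0.2, -0.2]
opening: 0.0631
grasp_force: 44.8
```

```bash
python3 sl.py p22.png 0.242
```

```text
tcp [0.4923 0.3498 0.2256] yaw 89.62 [ 0.5 -0.3 -0.8] 0.06329713599543181
circle [492.4 350.5  32.1] z 241.3 n 5556 px [251 257] err 0.8 move/250: [0.    0.003]
```

>>> move_arm --commands '[{"grip":55,"xyz":[0,0.001,-0.05],"twist":0},{"grip":55,"xyz":[0,0.001,-0.1],"twist":0},{"grip":55,"xyz":[0,0.001,-0.15],"twist":0},{"grip":55,"xyz":[0,0.001,-0.185],"twist":0},{"grip":55,"xyz":[0,0.001,-0.2],"twist":0},{"grip":55,"xyz":[0,0.001,-0.208],"twist":0},{"grip":55,"xyz":[0,0.001,-0.208],"twist":0},{"grip":55,"xyz":[0,0.001,-0.208],"twist":0}]'

```text
time: 49.05
tcp_pos: [0.4916, 0.3519, 0.1734]
orientation: [2.226, 2.216, 0.0]
contact_force: [-0.3, 0.1, -1.5]
opening: 0.063
grasp_force: 44.8
```

```bash
python3 sl.py p23.png 0.189
```

```text
tcp [0.4916 0.3519 0.1734] yaw 89.75 [-0.5 -0.2 -1.4] 0.06332747305734052
circle [491.8 352.8  32.1] z 189.1 n 5725 px [251 257] err 1.0 move/250: [0.001 0.004]
```

>>> move_arm --commands '[{"grip":55,"xyz":[0,-0.002,-0.004],"twist":0},{"grip":55,"xyz":[0,-0.002,-0.008],"twist":0},{"grip":55,"xyz":[0,-0.002,-0.008],"twist":0}]'

```text
time: 49.4
tcp_pos: [0.4917, 0.3514, 0.1713]
orientation: [2.226, 2.216, 0.001]
contact_force: [0.3, -0.5, 1.0]
opening: 0.0636
grasp_force: 44.9
```

>>> move_arm --commands '[{"grip":66,"xyz":[0,0,0],"twist":0},{"grip":70,"xyz":[0,0,0],"twist":0},{"grip":80,"xyz":[0,0,0],"twist":0},{"grip":85,"xyz":[0,0,0],"twist":0},{"grip":85,"xyz":[0,0,0.05],"twist":0},{"grip":85,"xyz":[0,0,0.15],"twist":0},{"grip":85,"xyz":[0,0,0.3],"twist":0},{"grip":85,"xyz":[0,0,0.48],"twist":0},{"grip":85,"xyz":[0,0,0.52],"twist":0},{"grip":85,"xyz":[0,0,0.52],"twist":0}]'

```text
time: 50.4
tcp_pos: [0.4924, 0.3523, 0.3041]
orientation: [2.226, 2.216, 0.008]
contact_force: [1.4, -0.1, -0.9]
opening: 0.0851
grasp_force: 0.0
```

```bash
python3 sl.py p24.png 0.187
python3 - <<'E'
from h import *
S=cap("scene");T=cap("top")
c=np.hstack([S["image"],T["image"]])[:,:,::-1];cv2.imwrite("pics/fin.png",cv2.resize(c,(800,300),interpolation=cv2.INTER_AREA))
P=S["P"].reshape(-1,3);im=S["image"].reshape(-1,3).astype(int)
i=(np.hypot(P[:,0]-.491,P[:,1]-.351)<.045)&(P[:,2]>.068)&(im.min(1)>60);q=P[i]
for z in np.arange(.07,.2,.01):
    w=q[(q[:,2]>z)&(q[:,2]<z+.01)]
    if len(w): print(round(z,3),len(w),np.round(w[:,:2].min(0)*1000),np.round(w[:,:2].max(0)*1000))
P=T["P"][165:230,193:255].reshape(-1,3);D=np.hypot(P[:,0]-.4965,P[:,1]-.1025)
q=P[(P[:,2]>.04)&(P[:,2]<.06)&(D<.05)];print("cover",len(q),np.median(q[:,2]),q[:,:2].mean(0))
E
```

```text
tcp [0.4917 0.3514 0.3018] yaw 89.74 [-0.6  0.6 -0.9] 0.08516952061117855
circle [491.2 353.   31.7] z 187.4 n 1622 px [249 185] err 0.5 move/250: [-0.002  0.007]
0.07 38 [470. 315.] [528. 364.]
0.08 37 [470. 320.] [525. 365.]
0.09 30 [475. 317.] [526. 365.]
0.1 38 [475. 316.] [527. 369.]
0.11 32 [472. 320.] [528. 359.]
0.12 43 [471. 319.] [528. 361.]
0.13 24 [477. 320.] [527. 367.]
0.14 55 [469. 315.] [528. 369.]
0.15 30 [470. 320.] [526. 376.]
0.16 68 [470. 317.] [526. 378.]
0.17 58 [471. 321.] [527. 380.]
0.18 87 [466. 320.] [529. 387.]
0.19 27 [465. 319.] [525. 383.]
cover 81 0.04935043463032751 [0.49389689 0.10169365]
```

View pics/fin.png

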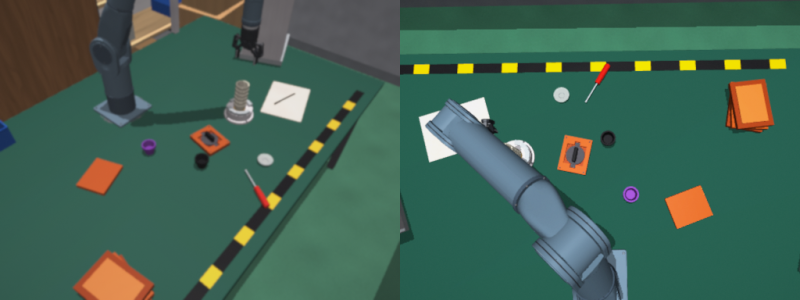

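Final view: all six sleeves are stacked upright at (240,98) in the scene picture, and the cover is seated in the tray at (575,153). The bystanders haven't moved.

```bash
python3 -c "
from plant import workorder
print(workorder.close_job())"
```

```text
the job is handed in; nothing more can be done
None
```

I handed the job in without a verdict coming back: the cover lies in its pocket about 2.3 mm off centre, all six sleeves are nested in the socket with the top one about 3 mm off the axis, and nothing was pressed in.

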